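# Spray the end grain of a pine block in a toggle-clamp jig

## Robot

A 7-joint arm with a two-finger parallel gripper is mounted at the origin on a cart in front of the work surface, level with it; the furniture and walls round the work are solid. World frame = base frame: x ahead of the robot, y to its left, z up, the work surface at z = 0. Lengths are in m, angles in rad, forces in N, time in s.
With the tool pointing down it reaches from about 0.425 to 0.95 m from the base axis. Payload 4.7 kg.
Tool frame: the origin (TCP) lies midway between the tips of the shut fingers; the grasp point (between the pads) lies 19 mm behind it; z points along the fingers, y is the direction in which the jaws open and shut (so a half turn about z gives the same grasp; the last joint's range is limited). The gripper opens to 85 mm and grips with 20 to 120 N. Pads are 22 mm wide; open, the fingers measure 114 mm over their backs; the gripper's body (76 mm by 85 mm) begins 54 mm behind the grasp point. The pads swing forward as they close: fully open they stand 13 mm farther back than shut.
Start: joints at [-1.244, 0.469, -0.049, 1.532, 0.024, 1.141, -0.082], TCP at [0.235, 0.633, 0.231] pointing down, gripper open.
Joint ranges: [-2.59, 2.59], [-0.33, 1.99], [-1.39, 1.29], [0.1, 2.45], [-1.04, 4.18], [0.21, 1.99], [-2.66, 2.66]. Speed limits (rad/s): [2.57, 2.57, 3.14, 3.14, 3.14, 3.14, 3.14].

## Interface

Orientations are given as a 3x3 rotation matrix whose columns are the frame's x, y, z axes.
In Python, from plant import bot, camera gives the robot as it stands. The module is installed in compiled form; this text tells all that it offers.
- The arm moves only by the tool arm_command, never from a script. Its argument "targets" is a list of rows, each a list of 5 numbers: the shift along the tool's x, y, z in cm, then the turn about the tool's z in rad, then the finger opening in cm, from 0 to 8.54. In form: [[dx, dy, dz, yaw, jaw], ...]. A call has 1 to 5 rows; each row shifts and turns the commanded pose from where the row before left it, along the tool's axes as they then stand; what a row does not reach is not made up. A row lasts 1/8 s, in which the tool goes at most 62.5 mm and 10.7 degrees, less where a joint would pass 70% of its speed; a pose out of reach is approached as far as the arm can. A call with a gripper value outside its range is refused whole. The fingers move at their own pace and stop on an object; "newtons" is the grip in N (left out, the last holds). Time passes only in rows, so rows that do not move let the fingers close. It gives the time, the measured TCP pose, the force and the opening at its end, in the units of the state.
- bot.state(): the state, without advancing time (a new reading comes with each control period).
- camera(name): name is "side" or "top" or "wrist"; returns a dict with "image" (400x640x3 uint8, red, green, blue), "vertical_fov" (degrees; the focal length in pixels is half the picture's height over the tangent of half this angle, whatever the lens; pixels are square), "cx", "cy" (the principal point, pixels), "R" (3x3) and "t" (3): a world point X has camera coordinates R X + t. Camera axes: x right, y down, z forward; pixel columns grow to the right and rows downward; lengths in m; the calibration is good to about 2 mm. A picture is of the moment at which its call begins. There is no depth.
- bot.hand_in(): hands the job in, once; it reports no verdict.
The state is a dict: "clock": time; "joints": joint angles; "qvel": joint speeds; "joint_torque": joint torques, N m; "position": TCP position; "ee_rot": TCP orientation; "force": force on the tool from outside, world axes, zero at the start; "ft_torque": the same for the moment, N m; "width": opening from 0.0 (shut) to 1.0 (fully open).
Only numpy, scipy, OpenCV 4.12 (cv2) and the standard library are available. Lean on these libraries where they do the work, as an engineer would, in place of code of your own. Each camera call takes 0.05 s, during which the arm holds its last target.

## Task

Give the end of the short, thick pine block a burst of sealer in the spray jig: lay the block flat in the nest, up against the two dowel pins and the clamp's riser, and lock the toggle clamp down on it with the handle, hands off. Only then press the cap of the can mounted on the jig well down so that it sprays the block's end, and let it come up again; lastly swing the clamp fully open again so that the pad does not stick, leaving the block in its place in the nest. Do not shift or knock over anything else on the bench.

Things in the scene. Friction and masses are not known exactly. Their poses are not given: they have to be found in the camera images.
- jig: spray jig, screwed down: plywood board 18 mm thick, 112 mm (x) by 400 mm (y -154 to +246). Origin at worktop level under the middle of the nest; x away from the robot, y to its left along the board, z up; turned up to 0.3 rad either way. In jig mm: nest at the origin; right of it the toggle clamp, open arm upright to z 150 at y -90..-130; left of it the fixed can.
- nest (a point): middle of the nest, on the board's top (z 18 mm). The block belongs here, long side along the jig's y, centre 22.5 mm above this point: far side against two steel dowel pins (10 mm thick, 18 mm high, faces 22.5 mm to +x, at y -40 and +40 mm), right end against the wooden riser under the clamp (face 60 mm to -y, 20 mm high, 62 mm wide). The near side and the +y end are open.
- block_center (a point): centre of the short, thick pine block, 45 x 120 x 45 mm, 0.08 to 0.17 kg, the part to be sprayed; long along its own y, z up. It starts lying flat on the worktop beside the left or the right end of the jig, turned up to 0.6 rad either way from the world's y. Either end may face the can.
- clamp_arm (a joint): angle of the clamp's arm, rad: 0 as found, fully open (95 degrees up); grows as the arm comes down; about 1.6 with the arm level on the block. The handle drives it through a toggle linkage that goes over centre there against a stop and then holds by itself; open, it rests by itself too. Arm pivot at jig y -98, z 80 mm.
- clamp_pad (a joint): how far the clamp's sprung rubber pad is pushed in, m: 0 with nothing under it, about 0.0025 when locked on the block (2.5 N per mm, at most 0.010). The pad, 18 mm across, comes down on the block at jig x 0, y -36 mm.
- handle_grip (a point): middle of the clamp's black handle grip, a round bar 16 mm thick, 60 mm long. It moves in the jig's plane x = 0; jig (y, z) mm, lean back deg, clamp_arm: open (-189, 89) 74, 0; (-186, 111) 62, 0.33; (-174, 135) 47, 0.66; (-155, 155) 30, 1.0; (-129, 169) 12, 1.33; (-104, 174) -4, 1.58; dead centre (-89, 173) -14, 1.66; locked at the stop (-86, 171) -18, 1.6. 2 N swings it, about 8 N unlocks it.
- cap_top (a point): centre of the flat top of the can's grey plastic cap, 24 mm across, 217 mm above the worktop, at jig x 0, y +190 mm. The can, 64 mm in diameter, is fixed in a wooden cradle that stands behind it (to y +244, z 143 mm). From the cap a thin stiff tube slopes down towards the nest, from y +170, z 205 mm to y +130, z 160 mm, and moves with the cap.
- spray_cap (a joint): how far the spray cap is pressed down, m: 0 up, 0.007 at its stop; spring 4 N at first touch, 8 N at 0.0045, 10 N fully down. It sprays beyond 0.004 and comes up by itself when let go.
- jar_center (a point): glass jar with a metal lid, 56 mm across, 90 mm high, standing on the worktop on the other side of the jig from the block. This point is its centre, 45 mm up.
- tape_roll: roll of masking tape lying flat behind the jig, 72 mm across, 24 mm high; origin at the centre of its underside.
- screwdriver: screwdriver lying in front of the jig along the board's edge, 214 mm long (along its own y, handle at +y), handle 27 mm high; origin at the middle of its length, at worktop level.
- pliers: side cutters with blue handles lying behind the clamp end of the jig, 169 x 52 x 14 mm, long along their own y; origin near the middle, at worktop level.
- pencil: flat carpenter's pencil lying behind the can, 168 x 11 x 7 mm, long along its own y; origin at its middle, at worktop level.
- strip: the other pine offcut: a long thin strip 200 x 32 x 19 mm (long along its own y) lying flat near the front edge of the worktop, left of centre; not the piece to be sprayed. Origin at the middle of its underside.
Not all that is in view belongs to the job. Leave any turquoise look-alike of the part that bears block_center alone.

How it is judged:
On the way, in this order (a step that is already met when the one before it is completed fails the run):
1. the block lies in the nest, against the pins and the riser (within 6 mm) (x of block_center in the frame of jig between -0.006 and 0.006 m and y of block_center in the frame of jig between -0.006 and 0.006 m and z of block_center in the frame of jig between 0.036 and 0.045 m and angle between the y axis of block_center and the y axis of jig, either way round below 0.1 rad), for 0.2 s.
2. the toggle clamp is locked on the block and stays so with the hand off it (all of step 1 and value of joint clamp_arm above 1.5 rad and value of joint clamp_pad above 0.001 m and contact force between the fingers and anything else below 0.3 N), for 0.3 s.
3. with the block clamped, the cap of the spray can is pressed down by more than 4 mm (all of step 1 and value of joint clamp_arm above 1.5 rad and value of joint clamp_pad above 0.001 m and value of joint spray_cap above 0.004 m), for 0.1 s.
At the end, for the whole second after the job is handed in: The block lies flat in the nest, its centre within 6 mm of its place against the pins and the riser and within 0.1 rad of square; the clamp is fully open (clamp_arm under 0.25); the spray cap is up (all of step 1 and value of joint clamp_arm below 0.25 rad and value of joint spray_cap below 0.0015 m); the robot touches nothing.
It fails at once if the can sprays (cap down by more than 2 mm) while the block is not locked in the nest (value of joint spray_cap above 0.002 m and not ((x of block_center in the frame of jig between -0.006 and 0.006 m and y of block_center in the frame of jig between -0.006 and 0.006 m and z of block_center in the frame of jig between 0.036 and 0.045 m and angle between the y axis of block_center and the y axis of jig, either way round below 0.1 rad) and value of joint clamp_arm above 1.5 rad)).
It fails at once if another thing on the bench is shifted or knocked over (moved more than 30 mm) (distance of any of jar_center, tape_roll, screwdriver, pliers, pencil, strip from where it was at the start of the episode above 0.03 m).
It also fails if it takes over 72 s, if anything falls off the work surface, if the arm or the gripper's body presses on something with over 40 N, if the wrist force passes 120 N, or if a joint passes its speed limit or range.

## Working session

There is one attempt and no reset: what is moved stays moved. The work goes in short steps, Python scripts to look and compute and a tool call to move; the robot and the scene stay as the last step left them, time stands still between calls to the robot, and variables do not carry over. Pictures are saved under pics/ and viewed, and the job is handed in when it is done.

Besides the shell and the picture viewer there is one more tool, called after "Call:" as name([rows], argument=value, ...), one row to a line, values as JSON. arm_command: Moves the arm, as the interface text tells. Its arguments: {"type":"object","properties":{"targets":{"type":"array","items":{"type":"array","items":{"type":"number"}}},"newtons":{"type":"number"}},"required":["targets"]}

```bash
mkdir -p pics; python3 - <<'E'
from plant import bot,camera
import cv2,json
s=bot.state();print({k:(v if not hasattr(v,'tolist') else v.tolist()) for k,v in s.items()})
for n in("side","top","wrist"):
    c=camera(n);cv2.imwrite(f"pics/{n}0.png",c["image"][:,:,::-1]);print(n,c["vertical_fov"],c["cx"],c["cy"],c["R"],c["t"])
E
```

```text
{'clock': 0.0, 'joints': [-1.2438676335605325, 0.4694782345567545, -0.04855265068444743, 1.5337254336293806, 0.024118389925245922, 1.1409764465089896, -0.08229513620445383], 'qvel': [-0.0006567641536395549, 0.00012461123017681235, -3.468392913129537e-05, -0.0009728267729583416, 0.000210688865332778, -0.000124071742202811, -0.0008203983554863905], 'joint_torque': [5.499589860846754e-05, -51.031250953674316, -0.047186234733089805, -23.771762251853943, 0.010555250337347388, 0.007540240476373583, -1.247200742682253e-06], 'position': [0.2349603869203415, 0.6321537543836462, 0.23022314211448192], 'ee_rot': [[-0.9373606369946497, 0.34835999157408926, -0.0005937031959359978], [0.34836048032941075, 0.937358694524376, -0.001911424657020642], [-0.00010935102473668006, -0.001998516964581373, -0.9999979969841419]], 'force': [0.36982025466283824, 0.6468765684366264, 1.0980723802927363], 'ft_torque': [-0.030639560790776645, -0.018035535125828676, 0.034984168633424975], 'width': 1.0022708189458727}
side 55.315558182552024 312.21226990840563 198.77659670258927 [[ 0.94613279 -0.32363917  0.00950937]
 [-0.17121064 -0.52501646 -0.83369337]
 [ 0.27480841  0.78715653 -0.55214576]] [-0.51203082  0.22987675  0.98667963]
top 56.641315514748506 321.47042212133607 198.1244514687457 [[-0.02471422 -0.99931517 -0.02753916]
 [-0.98347011  0.02924678 -0.17869295]
 [ 0.17937601  0.02266768 -0.98351941]] [0.01828893 0.52804591 1.05608642]
wrist 61.333037261295694 316.23987685071023 201.59339066774749 [[ 0.34868294  0.93723615 -0.00293475]
 [ 0.90443179 -0.33565409  0.26332388]
 [ 0.2458116  -0.09447083 -0.96470302]] [-0.67512819 -0.03482394  0.38026659]
```

View pics/side0.png

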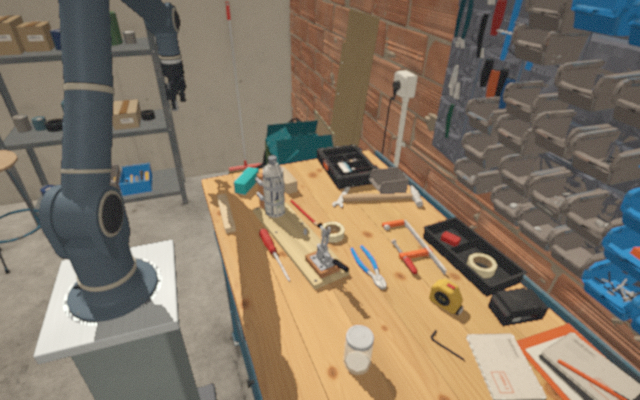

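View pics/top0.png

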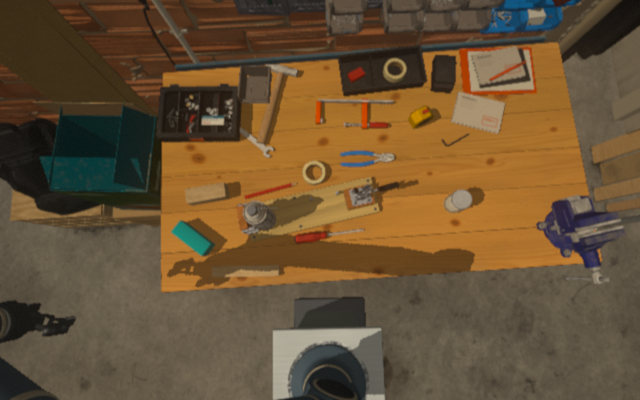

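View pics/wrist0.png

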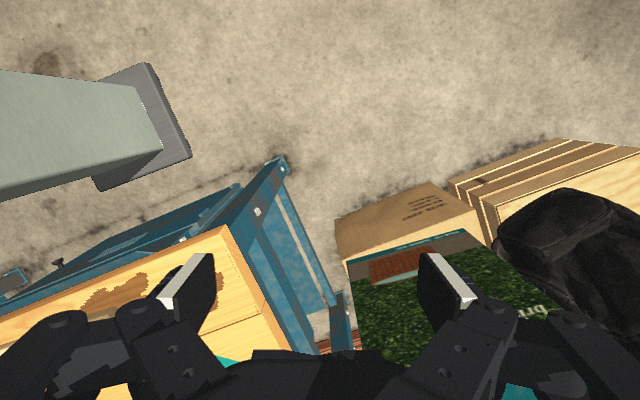

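```bash
cat > h.py <<'E'
import numpy as np,cv2
from plant import bot,camera
def cam(n):
    c=camera(n);f=200/np.tan(np.radians(c["vertical_fov"]/2));return c,f
def ray(c,u,v,z):
    f=200/np.tan(np.radians(c["vertical_fov"]/2))
    R=np.array(c["R"]);t=np.array(c["t"])
    d=R.T@np.array([(u-c["cx"])/f,(v-c["cy"])/f,1]);o=-R.T@t
    return o+d*(z-o[2])/d[2]
def proj(c,X):
    f=200/np.tan(np.radians(c["vertical_fov"]/2))
    p=np.array(c["R"])@np.array(X)+np.array(c["t"]);return c["cx"]+f*p[0]/p[2],c["cy"]+f*p[1]/p[2]
def crop(c,x0,y0,x1,y1,s,name):
    im=c["image"][y0:y1,x0:x1,::-1];im=cv2.resize(im,None,fx=s,fy=s,interpolation=cv2.INTER_CUBIC);cv2.imwrite("pics/"+name,im)
E
python3 - <<'E'
from h import *
c,f=cam("top");crop(c,160,170,320,290,5,"t1.png");crop(c,230,160,410,260,4,"t2.png")
E
```

```text
(no output)
```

View pics/t1.png

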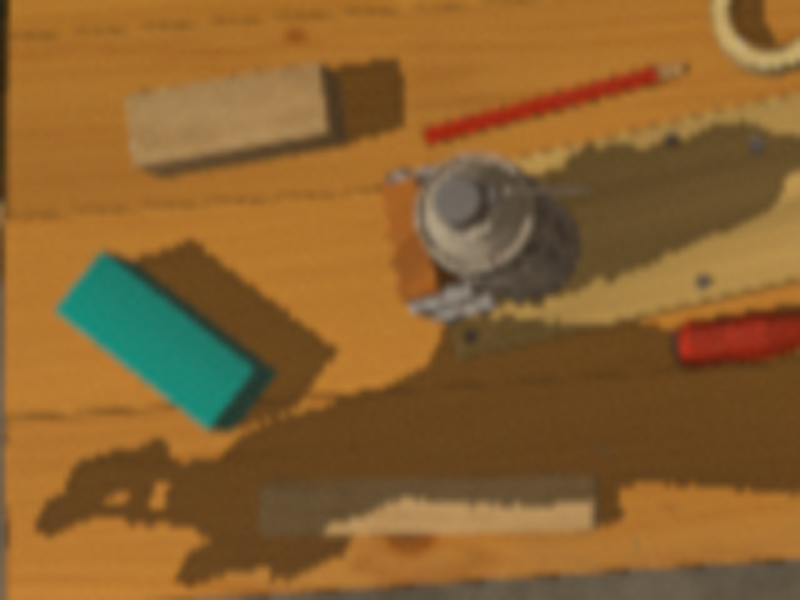

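View pics/t2.png

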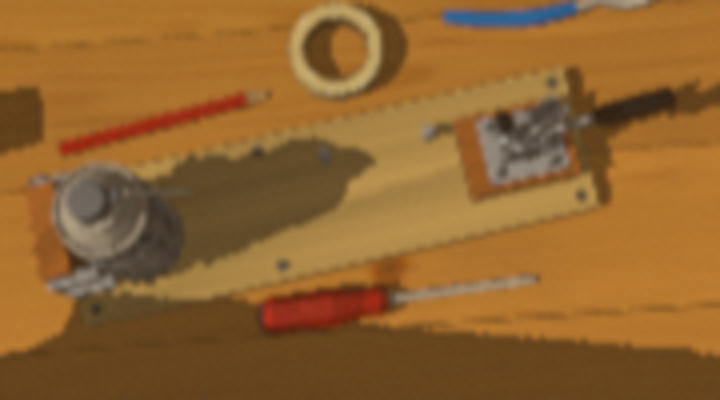

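```bash
python3 - <<'E'
from h import *
c,f=cam("top")
P=[ray(c,160+u/5,170+v/5,.045) for u,v in[(127,95),(323,63),(332,137),(137,167)]]
print(np.round(P,4),np.mean(P,0)); 
for i in range(4):print(np.linalg.norm(P[i]-P[(i+1)%4]),np.arctan2(*(P[i]-P[(i+1)%4])[:2]))
t2=lambda u,v,z:ray(c,230+u/4,160+v/4,z)
for n,u,v,z in[("TR",568,68,.018),("BR",602,204,.018),("BL",78,326,.018),("cap",90,200,.217),("pinL?",325,155,.036),("pinR",428,130,.036)]:print(n,np.round(t2(u,v,z),4))
P=t2(568,68,.018);Q=t2(602,204,.018);L=t2(78,326,.018);print(np.linalg.norm(P-Q),np.linalg.norm(Q-L))
E
```

```text
[[0.5692 0.4151 0.045 ]
 [0.5853 0.2961 0.045 ]
 [0.5396 0.2896 0.045 ]
 [0.5247 0.4072 0.045 ]] [0.55470435 0.3520026  0.045     ]
0.12017455415265843 -0.13492017796712358
0.046221779655746975 1.4305048471430908
0.11857201589549406 3.0161577620788047
0.04513462289459801 -1.7468526796337573
TR [ 0.5952 -0.1525  0.018 ]
BR [ 0.4889 -0.1729  0.018 ]
BL [0.4076 0.2244 0.018 ]
cap [0.4724 0.1738 0.217 ]
pinL? [0.5295 0.035  0.036 ]
pinR [ 0.5463 -0.043   0.036 ]
0.10821843401467694 0.4055400660801966
```

```bash
cat >> h.py <<'E'
def plan(x,y,z,ang=None,n=None,s0=None,smax=.058):
    """rows to reach TCP world xyz with tool-y world angle ang (deg)"""
    s=bot.state();p=np.array(s["position"]);R=np.array(s["ee_rot"])
    a=np.arctan2(R[1,1],R[0,1]);
    if ang is None: ang=np.degrees(a)
    da=(np.radians(ang)-a+np.pi)%(2*np.pi)-np.pi
    d=np.array([x,y,z])-p
    if n is None:n=int(max(np.ceil(np.linalg.norm(d)/smax),np.ceil(abs(da)/.17),1))
    rows=[]
    for i in range(n):
        th=a+da*i/n
        ty=np.array([np.cos(th),np.sin(th),0]);tz=np.array([0,0,-1.]);tx=np.cross(ty,tz)
        rows.append([round(100*float(d@k)/n,2) for k in(tx,ty,tz)]+[round(-da/n,3)])
    print(n,rows);return rows
def st():
    s=bot.state();R=np.array(s["ee_rot"]);print("t",round(s["clock"],2),"p",np.round(s["position"],4),"ang",round(float(np.degrees(np.arctan2(R[1,1],R[0,1]))),2),"tilt",np.round(R[:2,2],4),"F",np.round(s["force"],2),"w",round(s["width"],3))
E
python3 - <<'E'
from h import *
st();plan(.555,.352,.2,7.7)
c,f=cam("top");print("jar",ray(c,459,200,.045),"proj nest",proj(c,[.511,-.012,.018]))
c2,f=cam("side");crop(c2,200,140,360,300,4,"s1.png")
E
```

```text
t 0.25 p [0.235  0.6325 0.2309] ang 69.62 tilt [-0.0003 -0.0007] F [-0.23 -0.4  -0.44] w 0.999
8 [[-4.97, -1.89, 0.39, np.float64(0.135)], [-5.18, -1.21, 0.39, np.float64(0.135)], [-5.3, -0.5, 0.39, np.float64(0.135)], [-5.32, 0.22, 0.39, np.float64(0.135)], [-5.24, 0.93, 0.39, np.float64(0.135)], [-5.06, 1.63, 0.39, np.float64(0.135)], [-4.8, 2.3, 0.39, np.float64(0.135)], [-4.45, 2.92, 0.39, np.float64(0.135)]]
jar [ 0.51118305 -0.40142995  0.045     ] proj nest (np.float64(327.10602443578193), np.float64(205.3266920548454))
```

View pics/s1.png

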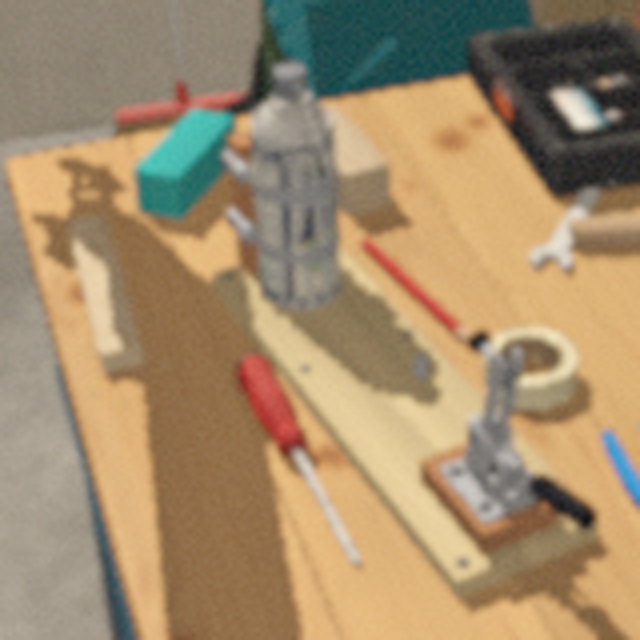

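Candidates for the block (top view): the pine block (206,193), the turquoise look-alike (192,238) and the thin strip (252,271). I choose the pine one. The close crop shows plain pine measuring 120 x 45 mm.

Call:
arm_command([
  [-5.0,-1.9,0.4,0.135,8.5],
  [-5.2,-1.2,0.4,0.135,8.5],
  [-5.3,-0.5,0.4,0.135,8.5],
  [-5.3,0.2,0.4,0.135,8.5],
  [-5.2,0.9,0.4,0.135,8.5],
], newtons=40)

```text
clock: 0.98
position: [0.4361, 0.4561, 0.2114]
ee_rot: [[-0.51, 0.86, 0.0], [0.86, 0.51, 0.001], [0.0, 0.001, -1.0]]
force: [0.1, 0.6, 0.7]
width: 0.995
```

Call:
arm_command([
  [-5.1,1.6,0.4,0.135,8.5],
  [-4.8,2.3,0.4,0.135,8.5],
  [-4.4,2.9,0.4,0.135,8.5],
  [0,0,0,0,8.5],
  [0,0,0,0,8.5],
])

```text
clock: 1.6
position: [0.5541, 0.3526, 0.1991]
ee_rot: [[-0.135, 0.991, -0.001], [0.991, 0.135, 0.001], [0.001, -0.001, -1.0]]
force: [-0.4, 0.9, -0.2]
width: 1.001
```

```bash
python3 - <<'E'
from h import *
st()
c,f=cam("wrist");crop(c,0,0,640,400,1.25,"w1.png")
E
```

```text
t 1.6 p [0.5541 0.3526 0.1991] ang 7.78 tilt [-0.0008  0.0007] F [-0.44  0.86 -0.22] w 1.001
```

View pics/w1.png

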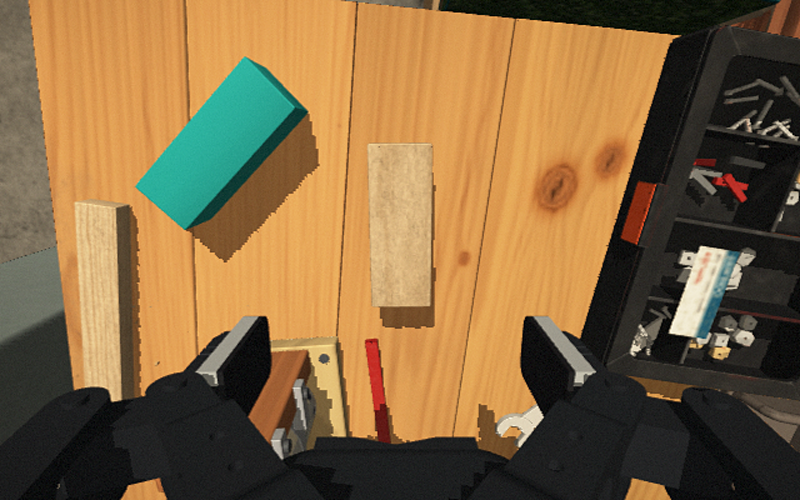

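Wrist view: the block's top corners are at (368,144), (432,144), (430,306) and (372,306) in this 1.25x picture, well between the fingers.

```bash
python3 - <<'E'
from h import *
c,f=cam("wrist")
P=np.array([ray(c,u/1.25,v/1.25,.045) for u,v in[(368,144),(432,144),(430,306),(372,306)]])
print(np.round(P,4),P.mean(0),[np.linalg.norm(P[i]-P[(i+1)%4]) for i in range(4)])
d=(P[0]+P[1]-P[2]-P[3]);th=np.degrees(np.arctan2(-d[0],d[1]));print(th)
m=P.mean(0);plan(m[0],m[1],.012,th,n=4)
E
```

```text
[[0.527  0.4134 0.045 ]
 [0.5704 0.4194 0.045 ]
 [0.5879 0.3016 0.045 ]
 [0.5443 0.2955 0.045 ]] [0.55742135 0.35747798 0.045     ] [np.float64(0.04381989805519307), np.float64(0.11911925102370474), np.float64(0.04401903181953779), np.float64(0.1191305126103959)]
8.386391501450873
4 [[0.08, 0.12, 4.68, np.float64(-0.002)], [0.08, 0.12, 4.68, np.float64(-0.002)], [0.08, 0.12, 4.68, np.float64(-0.002)], [0.08, 0.12, 4.68, np.float64(-0.002)]]
```

Call:
arm_command([
  [0.05,0.1,4.6,-0.01,8.5],
  [0.05,0.1,4.6,0,8.5],
  [0.05,0.05,4.6,0,8.5],
  [0.05,0,4.9,0,8.5],
  [0,0,0,0,8.5],
])

```text
clock: 2.33
position: [0.5527, 0.3543, 0.0086]
ee_rot: [[-0.147, 0.989, -0.008], [0.989, 0.147, -0.004], [-0.003, -0.008, -1.0]]
force: [0.4, 0.2, -0.4]
width: 0.995
```

Call:
arm_command([
  [0,0,0,0,3.5],
  [0,0,0,0,3.5],
  [0,0,0,0,3.5],
  [0,0,0,0,3.5],
  [0,0,0,0,3.5],
], newtons=40)

```text
clock: 2.95
position: [0.5582, 0.3556, 0.0151]
ee_rot: [[-0.145, 0.989, 0.003], [0.989, 0.145, 0.003], [0.002, 0.004, -1.0]]
force: [-0.8, -0.4, 7.0]
width: 0.522
```

```bash
python3 - <<'E'
from h import *
st()
c,f=cam("wrist");crop(c,0,0,640,400,1.25,"w2.png")
E
```

```text
t 2.95 p [0.5582 0.3556 0.0151] ang 8.32 tilt [0.0033 0.003 ] F [-0.76 -0.39  6.97] w 0.522
```

View pics/w2.png

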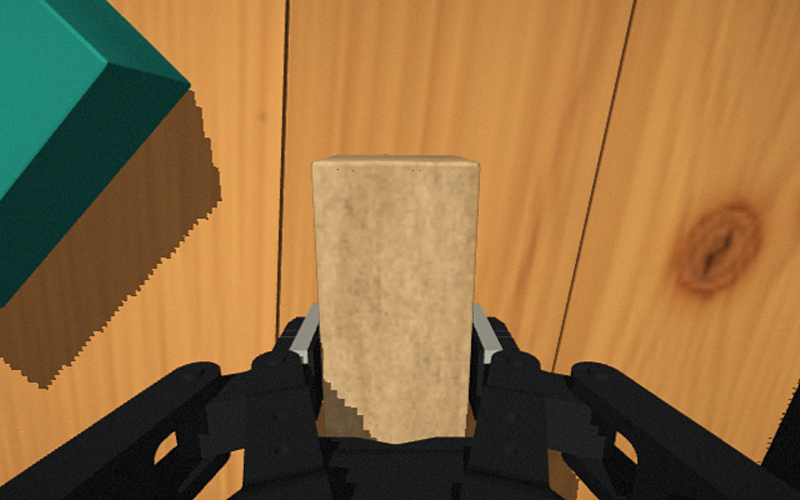

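```bash
python3 - <<'E'
from h import *
c,f=cam("wrist");s=bot.state();R=np.array(s["ee_rot"]);p=np.array(s["position"])
for u,v in[(313,163),(480,163),(323,437),(467,437)]:
    P=ray(c,u/1.25,v/1.25,.045);print(P,(R.T@(P-p))*1000)
E
```

```text
[0.52854366 0.41270877 0.045     ] [ 60.89710297 -20.94545681 -29.85784984]
[0.57229492 0.41907679 0.045     ] [ 60.86761411  23.26649183 -29.69341414]
[0.53967334 0.32819762 0.045     ] [-24.33482314 -22.16026055 -30.07588427]
[0.5849565  0.33466044 0.045     ] [-24.49216514  23.58118091 -29.90607772]
```

Call:
arm_command([
  [0,0,-3,0,3.5],
  [0,0,-5.5,0,3.5],
  [0,0,-6,0,3.5],
  [0,0,-6,0,3.5],
  [0,0,-6,0,3.5],
])

```text
clock: 3.68
position: [0.5564, 0.354, 0.2802]
ee_rot: [[-0.144, 0.99, 0.001], [0.99, 0.144, 0.001], [0.001, 0.001, -1.0]]
force: [0.6, 0.9, -1.6]
width: 0.525
```

```bash
python3 - <<'E'
from h import *
st()
c,f=cam("wrist");crop(c,0,0,640,400,1.25,"w3.png")
o=np.array([.511,-.012]);ey=np.array([-np.sin(.2),np.cos(.2)]);ex=np.array([ey[1],-ey[0]])
q=o-ex*.008+ey*.010
plan(q[0],q[1],.28,np.degrees(.2))
E
```

```text
t 3.67 p [0.5564 0.354  0.2802] ang 8.3 tilt [0.0009 0.001 ] F [ 0.56  0.92 -1.58] w 0.525
7 [[-4.96, -1.57, 0.14, np.float64(-0.008)], [-4.95, -1.61, 0.14, np.float64(-0.008)], [-4.94, -1.65, 0.14, np.float64(-0.008)], [-4.93, -1.69, 0.14, np.float64(-0.008)], [-4.91, -1.73, 0.14, np.float64(-0.008)], [-4.9, -1.77, 0.14, np.float64(-0.008)], [-4.88, -1.81, 0.14, np.float64(-0.008)]]
```

View pics/w3.png

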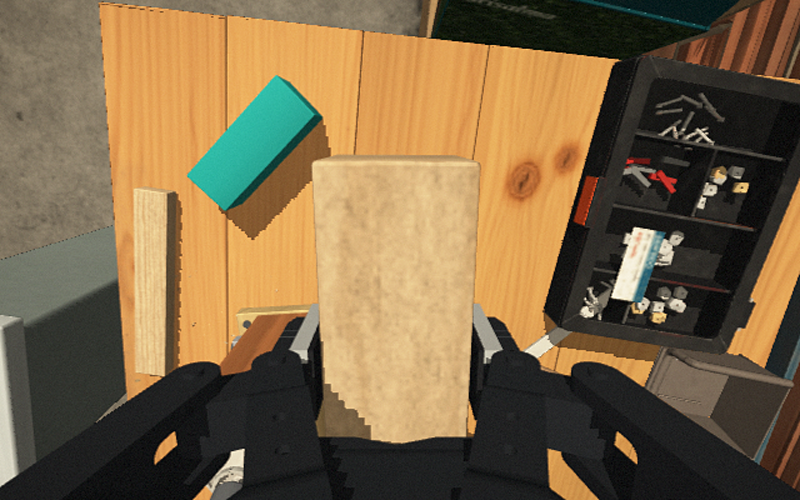

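The block is held level and centred between the fingers; its far end is 61 mm from the TCP, against 60 expected.

Call:
arm_command([
  [-5.0,-1.6,0.1,-0.008,3.5],
  [-5.0,-1.6,0.1,-0.008,3.5],
  [-4.9,-1.65,0.1,-0.008,3.5],
  [-4.9,-1.7,0.1,-0.008,3.5],
  [-4.9,-1.7,0.1,-0.008,3.5],
])

```text
clock: 4.35
position: [0.5143, 0.0954, 0.2728]
ee_rot: [[-0.184, 0.983, 0.001], [0.983, 0.184, 0.001], [0.001, 0.001, -1.0]]
force: [0.3, 0.3, -1.2]
width: 0.528
```

Call:
arm_command([
  [-4.9,-1.8,0.1,-0.008,3.5],
  [-4.9,-1.8,0.1,-0.008,3.5],
  [0,0,0,0,3.5],
  [0,0,0,0,3.5],
])

```text
clock: 4.85
position: [0.4979, -0.0053, 0.2707]
ee_rot: [[-0.2, 0.98, 0.001], [0.98, 0.2, 0.001], [0.001, 0.001, -1.0]]
force: [-0.8, 0.7, -1.7]
width: 0.526
```

```bash
python3 - <<'E'
from h import *
st()
c,f=cam("wrist");crop(c,0,0,640,400,1.25,"w4.png")
c,f=cam("top");crop(c,230,120,430,270,4,"t4.png")
c,f=cam("side");crop(c,220,140,380,300,4,"s4.png")
E
```

```text
t 4.85 p [ 0.4979 -0.0053  0.2707] ang 11.51 tilt [0.0009 0.0011] F [-0.79  0.66 -1.68] w 0.526
```

View pics/w4.png

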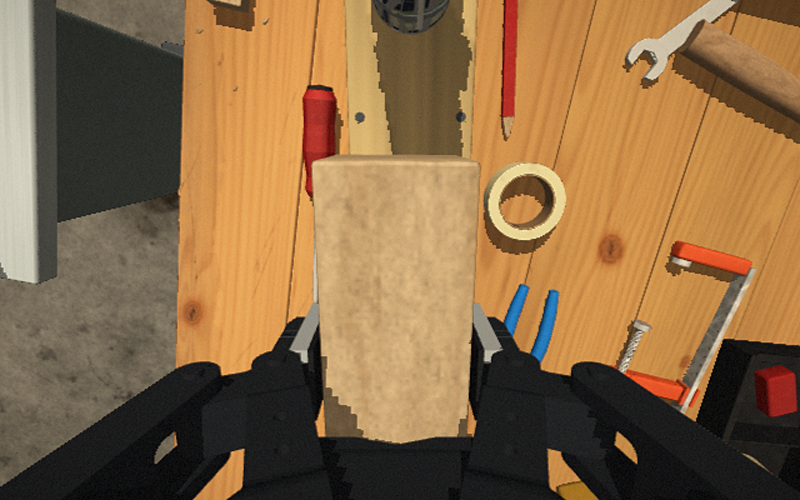

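View pics/s4.png

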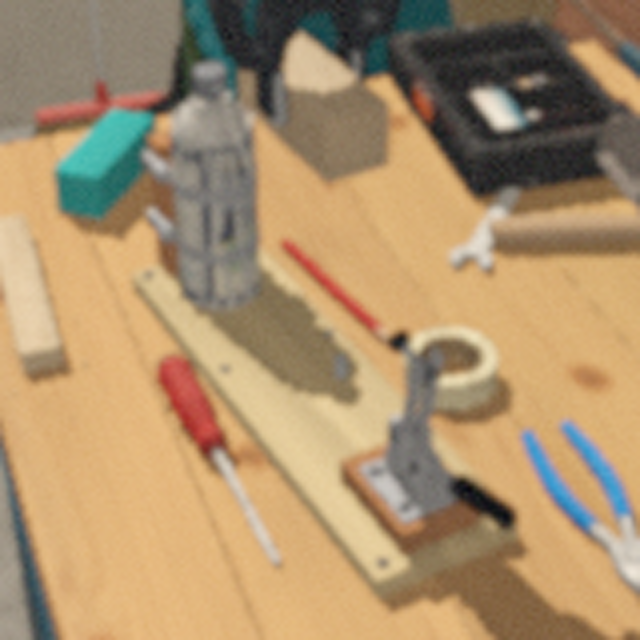

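```bash
python3 - <<'E'
from h import *
c,f=cam("wrist");crop(c,260,0,400,135,5.7,"w5.png")
c,f=cam("side");crop(c,255,195,360,295,6,"s5.png")
E
```

```text
(no output)
```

View pics/w5.png

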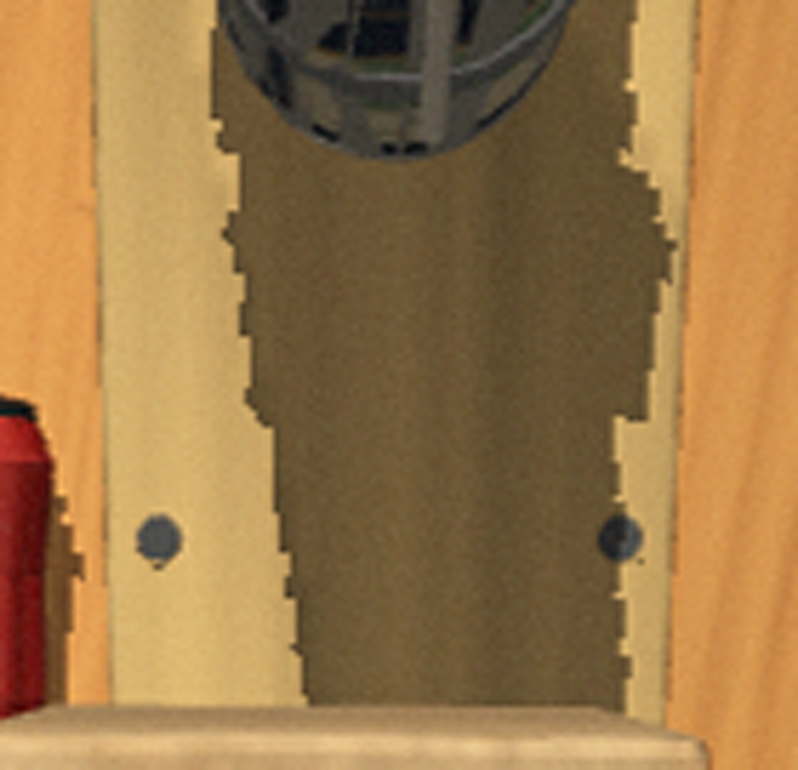

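View pics/s5.png

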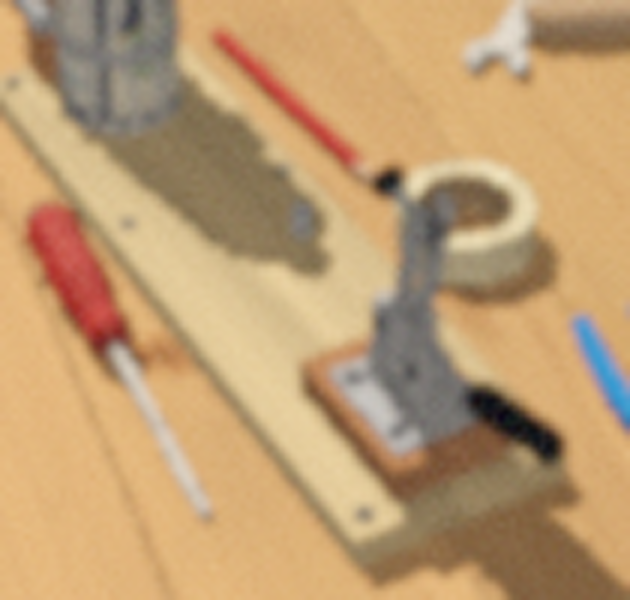

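```bash
cat >> h.py <<'E'
O=np.array([.511,-.012]);TH=.2
def jw(x,y,z,o=None,th=None):
    o=O if o is None else o;th=TH if th is None else th
    ey=np.array([-np.sin(th),np.cos(th)]);ex=np.array([ey[1],-ey[0]]);q=o+ex*x/1000+ey*y/1000
    return np.array([q[0],q[1],z/1000])
def wj(P):
    ey=np.array([-np.sin(TH),np.cos(TH)]);ex=np.array([ey[1],-ey[0]]);d=np.array(P[:2])-O
    return np.round([d@ex*1000,d@ey*1000],1)
E
python3 - <<'E'
from h import *
c,f=cam("wrist")
L=[ray(c,260+u/5.7,v/5.7,.018) for u,v in[(93,50),(112,690)]];R=[ray(c,260+u/5.7,v/5.7,.018) for u,v in[(697,50),(667,690)]]
for A in(L,R):
    d=A[0]-A[1];print(np.arctan2(-d[0],d[1]),wj(A[0]),wj(A[1]))
c,f=cam("side")
for n,X in[("handle",jw(0,-189,89)),("armtop",jw(0,-110,150)),("cap",jw(0,190,217)),("pinL",jw(27.5,40,36)),("BR",jw(-56,-154,18)),("FR",jw(56,-154,18)),("BL",jw(-56,246,18)),("riserNL",jw(-31,-60,38)),("riserNR",jw(-31,-122,38))]:
    u,v=proj(c,X);print(n,round((u-255)*6),round((v-195)*6),"full",round(u,1),round(v,1))
E
```

```text
0.2046865921472004 [-52.8 179.5] [-52.3  64.5]
0.20216789325814705 [ 58.7 179.8] [58.9 64.8]
handle 519 428 full 341.5 266.4
armtop 421 206 full 325.1 229.3
cap 104 -227 full 272.3 157.2
pinL 301 208 full 305.2 229.6
BR 355 547 full 314.2 286.2
FR 571 454 full 350.2 270.7
BL -15 78 full 252.5 208.1
riserNL 298 362 full 304.6 255.4
riserNR 368 446 full 316.3 269.3
```

```bash
sed -i 's/^O=.*/O=np.array([.513,-.0115]);TH=.203/' h.py; python3 - <<'E'
from h import *
st();print(wj(bot.state()["position"]))
X=jw(-7,8,45);plan(*X,np.degrees(TH),n=5)
E
```

```text
t 5.2 p [ 0.498  -0.0049  0.2702] ang 11.6 tilt [-0.0002 -0.    ] F [-0.64 -0.39 -0.24] w 0.524
[-13.3   9.4]
5 [[-0.03, 0.13, 4.5, np.float64(-0.0)], [-0.03, 0.13, 4.5, np.float64(-0.0)], [-0.03, 0.13, 4.5, np.float64(-0.0)], [-0.03, 0.13, 4.5, np.float64(-0.0)], [-0.03, 0.13, 4.5, np.float64(-0.0)]]
```

Call:
arm_command([
  [0,0.1,4.5,0,3.5],
  [0,0.1,4.5,0,3.5],
  [0,0.1,4.5,0,3.5],
  [0,0.1,4.5,0,3.5],
  [0,0.1,4.4,0,3.5],
])

```text
clock: 5.82
position: [0.5033, -0.0041, 0.0449]
ee_rot: [[-0.201, 0.98, 0.001], [0.98, 0.201, 0.0], [-0.0, 0.001, -1.0]]
force: [0.8, 0.4, -1.0]
width: 0.525
```

```bash
python3 - <<'E'
from h import *
st();print(wj(bot.state()["position"]))
c,f=cam("side");crop(c,255,175,375,295,5,"s6.png")
c,f=cam("top");crop(c,270,150,400,250,6,"t6.png")
E
```

```text
t 5.83 p [ 0.5033 -0.0041  0.0449] ang 11.57 tilt [0.0006 0.0001] F [ 0.78  0.41 -0.98] w 0.525
[-8.   9.2]
```

View pics/s6.png

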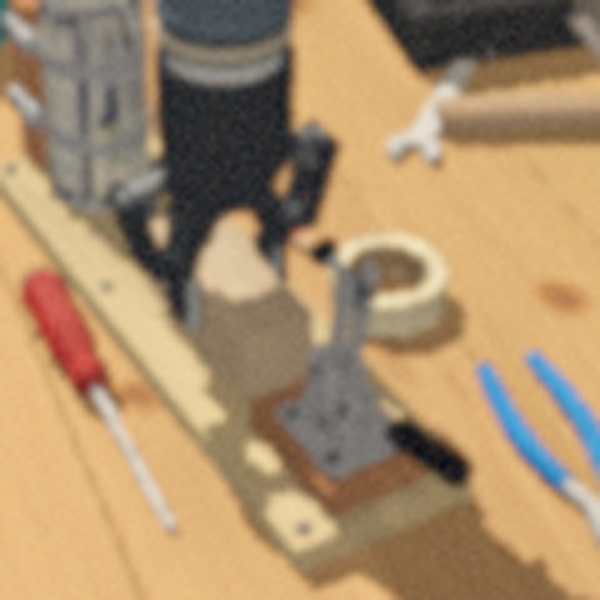

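View pics/t6.png

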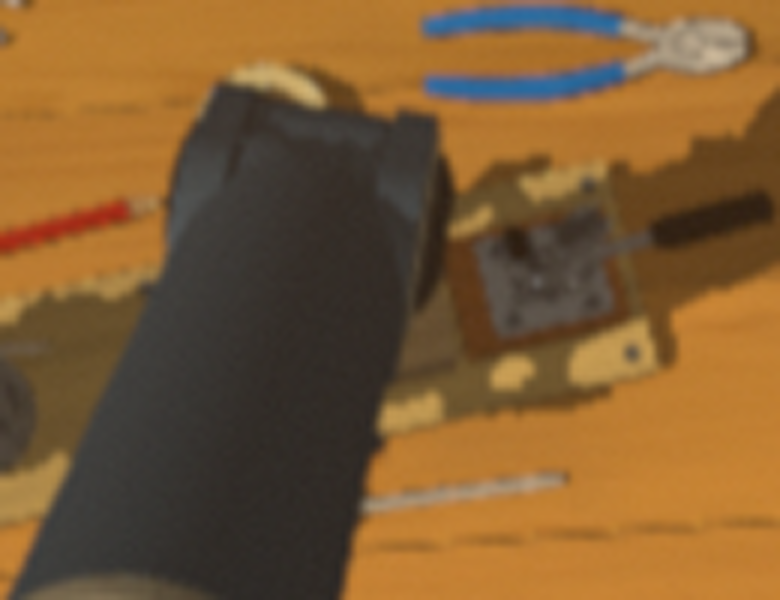

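Call:
arm_command([
  [0,0,0.9,0,3.5],
  [0,0,0,0,3.5],
])

```text
clock: 6.18
position: [0.5038, -0.0046, 0.0383]
ee_rot: [[-0.2, 0.98, 0.002], [0.98, 0.2, 0.0], [0.0, 0.002, -1.0]]
force: [0.2, 0.2, -0.2]
width: 0.523
```

Call:
arm_command([
  [0,0.4,0,0,3.5],
  [0,0.2,0,0,3.5],
  [0,0,0,0,3.5],
])

```text
clock: 6.55
position: [0.5093, -0.0033, 0.0378]
ee_rot: [[-0.2, 0.98, 0.001], [0.98, 0.2, 0.0], [0.0, 0.001, -1.0]]
force: [-0.4, -0.7, -1.4]
width: 0.524
```

Call:
arm_command([
  [0,0.2,0,0,3.5],
  [0,0,0,0,3.5],
])

```text
clock: 6.8
position: [0.5108, -0.003, 0.0373]
ee_rot: [[-0.2, 0.98, 0.0], [0.98, 0.2, 0.0], [0.0, 0.0, -1.0]]
force: [-0.0, 0.7, -1.1]
width: 0.523
```

Call:
arm_command([
  [0,0.2,0,0,3.5],
  [0,0,0,0,3.5],
])

```text
clock: 7.05
position: [0.5112, -0.0029, 0.0369]
ee_rot: [[-0.2, 0.98, -0.003], [0.98, 0.2, -0.0], [0.001, -0.003, -1.0]]
force: [-3.0, -0.8, 0.6]
width: 0.527
```

Call:
arm_command([
  [-0.3,0,0.1,0,3.5],
  [-0.2,0,0,0,3.5],
  [0,0,0,0,3.5],
])

```text
clock: 7.42
position: [0.5121, -0.0075, 0.0357]
ee_rot: [[-0.2, 0.98, -0.003], [0.98, 0.2, 0.0], [0.001, -0.003, -1.0]]
force: [-5.0, 1.6, -1.1]
width: 0.521
```

Call:
arm_command([
  [-0.2,0,0,0,3.5],
  [0,0,0,0,3.5],
])

```text
clock: 7.68
position: [0.5123, -0.0084, 0.0357]
ee_rot: [[-0.201, 0.98, -0.004], [0.98, 0.201, 0.002], [0.002, -0.003, -1.0]]
force: [-5.5, 3.5, -0.5]
width: 0.52
```

Call:
arm_command([
  [-0.2,0,0,0,3.5],
  [0,0,0,0,3.5],
])

```text
clock: 7.92
position: [0.5123, -0.0084, 0.0357]
ee_rot: [[-0.201, 0.98, -0.005], [0.98, 0.201, 0.004], [0.005, -0.004, -1.0]]
force: [-7.0, 6.7, 2.4]
width: 0.524
```

Call:
arm_command([
  [-0.2,0,0,0,3.5],
  [0,0,0,0,3.5],
])

```text
clock: 8.18
position: [0.5123, -0.0085, 0.0358]
ee_rot: [[-0.202, 0.979, -0.006], [0.979, 0.202, 0.006], [0.008, -0.005, -1.0]]
force: [-8.2, 11.3, 3.4]
width: 0.524
```

Call:
arm_command([
  [0.3,0,0.3,0,3.5],
  [0,0,0,0,3.5],
])

```text
clock: 8.43
position: [0.5123, -0.0084, 0.0332]
ee_rot: [[-0.201, 0.98, -0.004], [0.98, 0.201, 0.003], [0.004, -0.004, -1.0]]
force: [-7.8, 4.8, 4.8]
width: 0.525
```

Call:
arm_command([
  [0,0,0.3,0,3.5],
  [0,0,0,0,3.5],
])

```text
clock: 8.68
position: [0.5121, -0.0084, 0.0328]
ee_rot: [[-0.2, 0.98, -0.005], [0.98, 0.2, 0.005], [0.006, -0.004, -1.0]]
force: [-16.4, 6.6, 33.8]
width: 0.521
```

Call:
arm_command([
  [0,-0.1,-0.25,0,3.5],
  [0,0,0,0,3.5],
])

```text
clock: 8.93
position: [0.5121, -0.0085, 0.0329]
ee_rot: [[-0.201, 0.98, -0.002], [0.98, 0.201, 0.003], [0.004, -0.002, -1.0]]
force: [-6.9, 5.4, 4.1]
width: 0.525
```

Call:
arm_command([
  [0,0,0,0,5.5],
  [0,0,0,0,6.5],
  [0,0,0,0,8.0],
  [0,0,0,0,8.0],
])

```text
clock: 9.43
position: [0.5137, -0.011, 0.0328]
ee_rot: [[-0.199, 0.98, 0.001], [0.98, 0.199, -0.0], [-0.0, 0.001, -1.0]]
force: [-0.7, -0.7, 0.3]
width: 0.94
```

Call:
arm_command([
  [0,0,-4.5,0,8.0],
  [0,0,-5.5,0,8.0],
  [0,0,-5.5,0,8.0],
  [0,0,-5,0,8.0],
  [0,0,0,0,8.0],
])

```text
clock: 10.05
position: [0.5159, -0.011, 0.2419]
ee_rot: [[-0.199, 0.98, 0.009], [0.98, 0.199, 0.002], [-0.0, 0.009, -1.0]]
force: [0.2, 0.5, -0.5]
width: 0.935
```

```bash
sed -i 's/^O=.*/O=np.array([.5125,-.0088]);TH=.203/' h.py; python3 - <<'E'
from h import *
st()
c,f=cam("wrist");crop(c,0,0,640,400,1.25,"w7.png")
c,f=cam("side");crop(c,255,175,375,295,5,"s7.png")
E
```

```text
t 10.05 p [ 0.5159 -0.011   0.2419] ang 11.5 tilt [0.0093 0.0017] F [ 0.2   0.52 -0.5 ] w 0.935
```

View pics/w7.png

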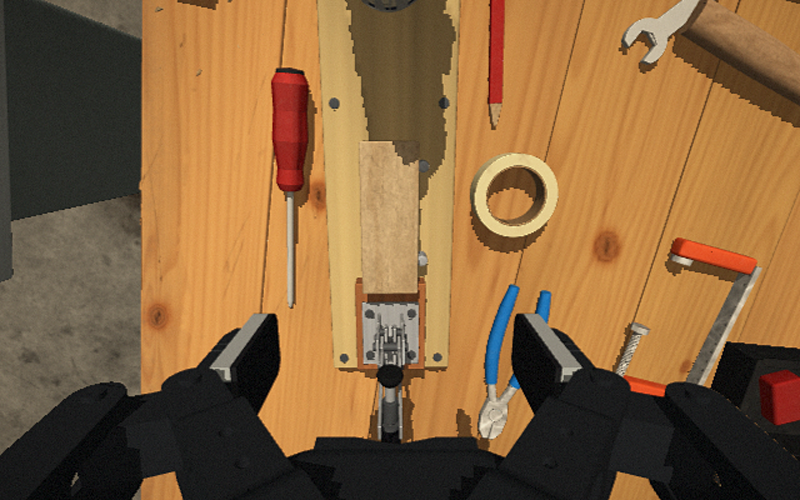

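View pics/s7.png

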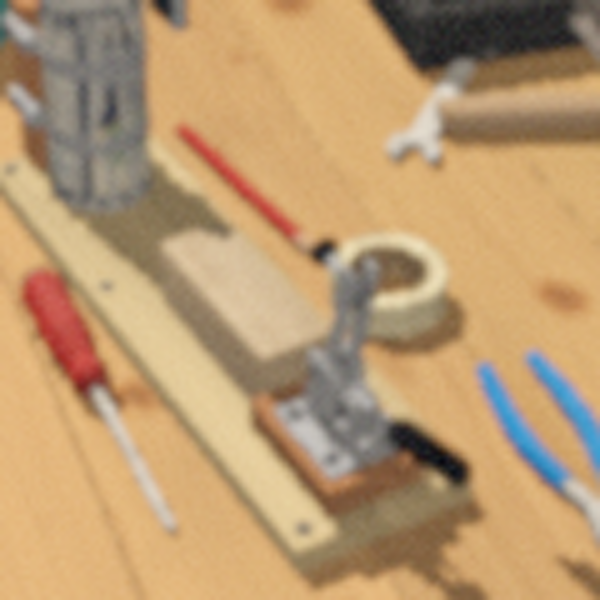

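Both views show the block against the riser and pins, at (360-418, 141-293) in the wrist picture. The pins are at (424,165) and (422,259), and the riser is at row 295. Next is the handle.

```bash
python3 - <<'E'
from h import *
plan(*jw(0,-189,200),np.degrees(TH),n=4)
c,f=cam("wrist");print(proj(c,jw(0,-160,80)),proj(c,jw(0,-110,145)), [proj(c,jw(x,y,18)) for x,y in[(-56,-154),(56,-154)]])
E
```

```text
4 [[-4.68, 0.01, 0.94, np.float64(-0.0)], [-4.68, 0.0, 0.94, np.float64(-0.0)], [-4.68, 0.0, 0.94, np.float64(-0.0)], [-4.68, -0.0, 0.94, np.float64(-0.0)]]
(np.float64(315.5758262485877), np.float64(334.70674394249636)) (np.float64(315.27478719013385), np.float64(333.28127455232175)) [(np.float64(269.39496169536733), np.float64(297.56428181239926)), (np.float64(361.88857699110804), np.float64(297.35003049972164))]
```

Call:
arm_command([
  [-4.5,0,1,0,5],
  [-4.5,0,1,0,5],
  [-4.5,0,1,0,5],
  [-4.8,0,1.1,0,5],
  [0,0,0,0,5],
], newtons=30)

```text
clock: 10.82
position: [0.5476, -0.1945, 0.1939]
ee_rot: [[-0.192, 0.981, -0.006], [0.981, 0.192, -0.002], [-0.001, -0.006, -1.0]]
force: [-0.2, 0.7, -0.0]
width: 0.59
```

```bash
python3 - <<'E'
from h import *
st();print(wj(bot.state()["position"]))
plan(*jw(0,-189,120),np.degrees(TH))
c,f=cam("wrist");crop(c,0,0,640,400,1.25,"w8.png")
for z in(96,81):print(proj(c,jw(0,-160,z)),proj(c,jw(0,-218,z)))
c,f=cam("top");crop(c,300,140,460,260,5,"t8.png");print(proj(c,jw(0,-189,97)))
E
```

```text
t 10.82 p [ 0.5476 -0.1945  0.1939] ang 11.08 tilt [-0.0055 -0.002 ] F [-0.2   0.66 -0.05] w 0.59
[  -3.  -188.9]
2 [[-0.0, 0.15, 3.7, np.float64(-0.005)], [-0.0, 0.15, 3.7, np.float64(-0.005)]]
(np.float64(319.6673023914147), np.float64(164.75181272438263)) (np.float64(320.2181771322319), np.float64(239.9091941538319))
(np.float64(319.5901415028678), np.float64(161.6196618136919)) (np.float64(320.11616780848965), np.float64(232.97090868316232))
(np.float64(390.3425257986127), np.float64(185.29899769307596))
```

View pics/w8.png

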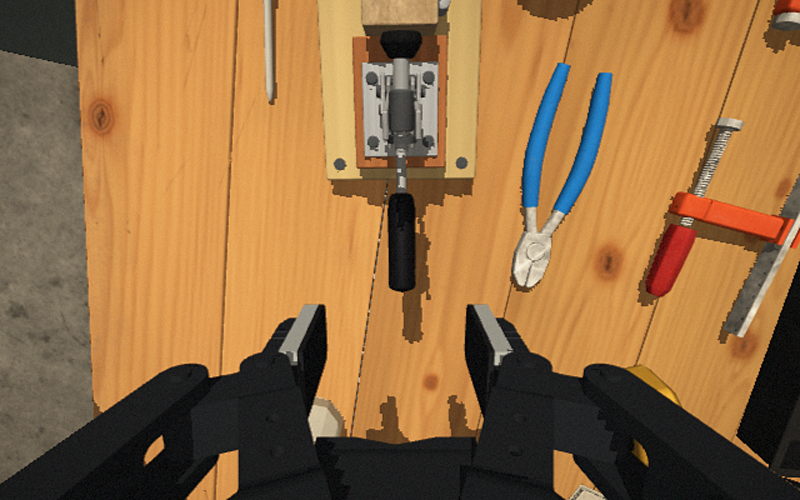

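View pics/t8.png

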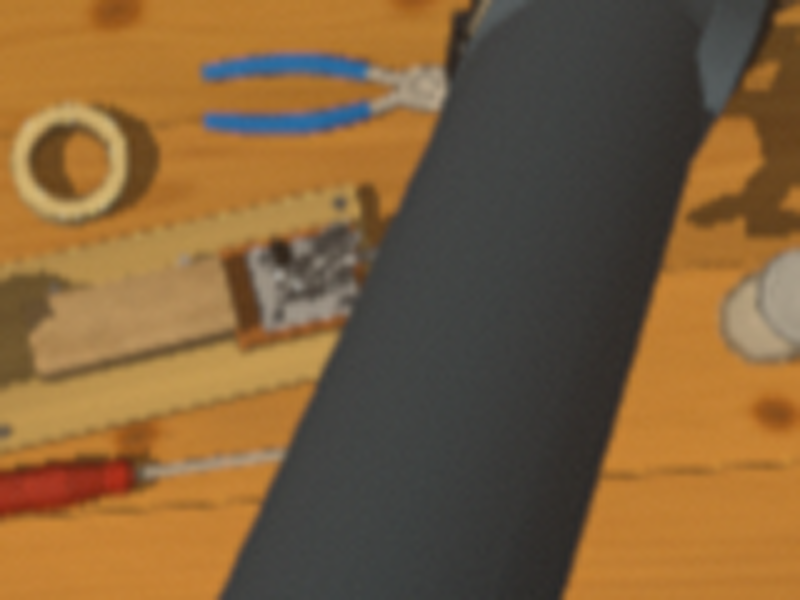

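Call:
arm_command([
  [0,0.2,4,-0.01,4],
  [0,0.1,4,0,4],
  [0,0,3,0,4],
  [0,0,1.5,0,4],
  [0,0,0,0,4],
])

```text
clock: 11.55
position: [0.5523, -0.1883, 0.071]
ee_rot: [[-0.211, 0.978, -0.002], [0.978, 0.211, 0.001], [0.001, -0.002, -1.0]]
force: [0.4, 0.1, -0.2]
width: 0.467
```

```bash
python3 - <<'E'
from h import *
st();print(wj(bot.state()["position"]))
c,f=cam("wrist");crop(c,0,0,640,400,1.25,"w9.png")
E
```

```text
t 11.55 p [ 0.5523 -0.1883  0.071 ] ang 12.17 tilt [-0.002   0.0009] F [ 0.43  0.14 -0.17] w 0.467
[   2.8 -183.8]
```

View pics/w9.png

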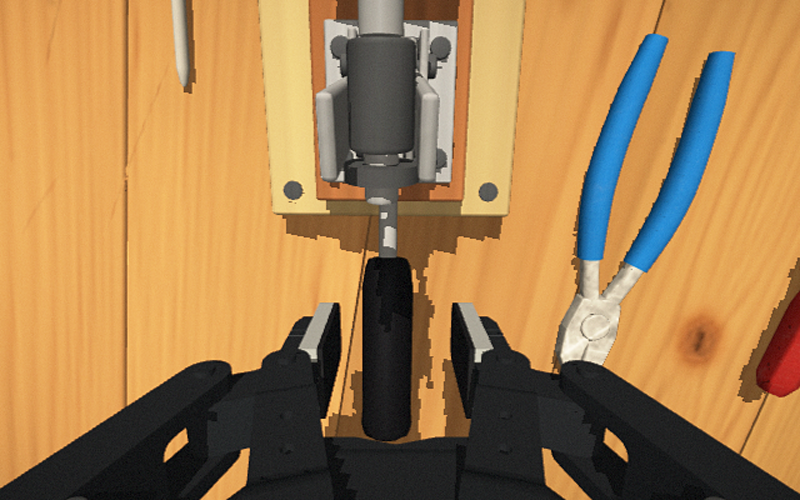

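Call:
arm_command([
  [-0.3,-0.2,0.3,0,4],
  [0,0,0,0,2],
  [0,0,0,0,1],
  [0,0,0,0,1],
  [0,0,0,0,1],
], newtons=30)

```text
clock: 12.22
position: [0.5508, -0.1936, 0.0691]
ee_rot: [[-0.209, 0.978, -0.001], [0.978, 0.209, -0.001], [-0.0, -0.001, -1.0]]
force: [-4.5, -2.6, 3.9]
width: 0.183
```

```bash
python3 - <<'E'
from h import *
st();print(wj(bot.state()["position"]))
E
```

```text
t 12.22 p [ 0.5508 -0.1936  0.0691] ang 12.04 tilt [-0.0006 -0.0005] F [-4.55 -2.56  3.94] w 0.183
[   0.3 -188.8]
```

Call:
arm_command([
  [0.05,0,-1.1,0.007,1],
  [0.25,0,-1.1,0,1],
  [0.5,0,-1.25,0,1],
  [0.7,0,-1.15,0,1],
  [0,0,0,0,1],
])

```text
clock: 12.85
position: [0.5476, -0.1779, 0.116]
ee_rot: [[-0.203, 0.979, -0.001], [0.979, 0.203, -0.0], [-0.0, -0.001, -1.0]]
force: [-4.3, -3.6, -0.0]
width: 0.184
```

```bash
python3 - <<'E'
from h import *
st();print(wj(bot.state()["position"]))
c,f=cam("side");crop(c,255,175,375,295,5,"s10.png")
E
```

```text
t 12.85 p [ 0.5476 -0.1779  0.116 ] ang 11.74 tilt [-0.0006 -0.0002] F [-4.25 -3.57 -0.  ] w 0.184
[   0.3 -172.7]
```

View pics/s10.png

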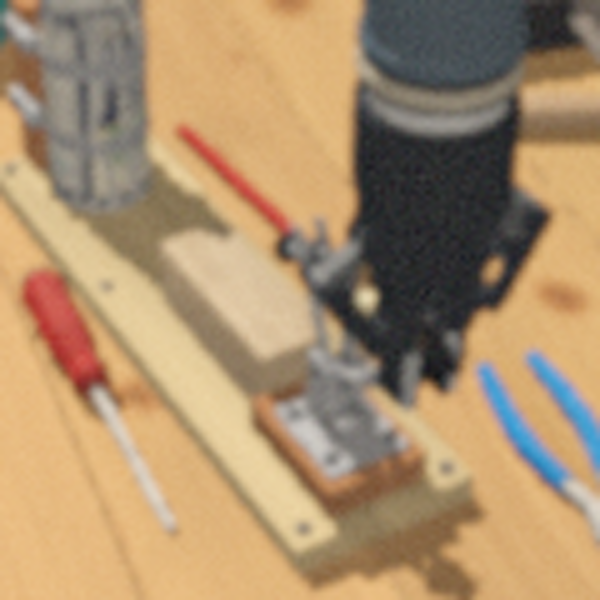

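Call:
arm_command([
  [0.9,-0.1,-1.1,0,1],
  [1.0,0,-0.9,0,1],
  [1.25,0,-0.8,0,1],
  [1.35,0,-0.6,0,1],
  [0,0,0,0,1],
])

```text
clock: 13.52
position: [0.5382, -0.1331, 0.1503]
ee_rot: [[-0.204, 0.979, 0.001], [0.979, 0.204, 0.001], [0.0, 0.001, -1.0]]
force: [-4.0, -3.1, 3.7]
width: 0.184
```

Call:
arm_command([
  [1.25,0,-0.35,0,1],
  [1.25,0,-0.15,0,1],
  [0,0,0,0,1],
])

```text
clock: 13.9
position: [0.5333, -0.109, 0.1554]
ee_rot: [[-0.204, 0.979, 0.001], [0.979, 0.204, 0.0], [0.0, 0.001, -1.0]]
force: [-4.1, -4.3, 5.0]
width: 0.187
```

```bash
python3 - <<'E'
from h import *
st();print(wj(bot.state()["position"]))
c,f=cam("side");crop(c,255,175,375,295,5,"s11.png")
E
```

```text
t 13.9 p [ 0.5333 -0.109   0.1554] ang 11.77 tilt [0.001  0.0004] F [-4.08 -4.34  4.99] w 0.187
[   0.2 -102.3]
```

View pics/s11.png

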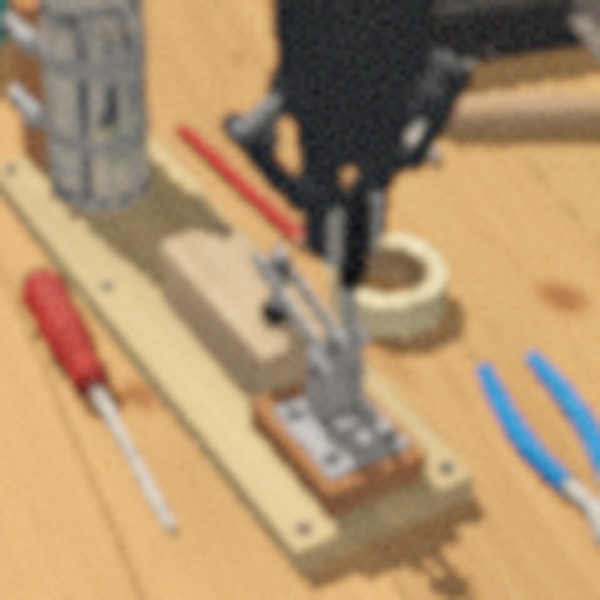

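Call:
arm_command([
  [0.8,0,0,0,1],
  [0.8,0,0.1,0,1],
  [0.4,0,0.2,0,1],
  [0.4,0,0.1,0,1],
  [0,0,0,0,1],
])

```text
clock: 14.58
position: [0.5287, -0.086, 0.1523]
ee_rot: [[-0.203, 0.979, 0.002], [0.979, 0.203, 0.001], [0.001, 0.002, -1.0]]
force: [-5.2, -4.6, 11.3]
width: 0.18
```

```bash
python3 - <<'E'
from h import *
st();print(wj(bot.state()["position"]))
E
```

```text
t 14.57 p [ 0.5287 -0.086   0.1523] ang 11.71 tilt [0.0017 0.0009] F [-5.24 -4.64 11.26] w 0.18
[  0.3 -78.9]
```

Call:
arm_command([
  [0.5,0,0.1,0,1],
  [0,0,0,0,1],
])

```text
clock: 14.82
position: [0.5282, -0.083, 0.1516]
ee_rot: [[-0.202, 0.979, 0.003], [0.979, 0.202, -0.002], [-0.002, 0.003, -1.0]]
force: [-5.4, -8.2, 11.6]
width: 0.185
```

```bash
python3 - <<'E'
from h import *
st();print(wj(bot.state()["position"]))
c,f=cam("side");crop(c,255,175,375,295,5,"s12.png")
E
```

```text
t 14.82 p [ 0.5282 -0.083   0.1516] ang 11.64 tilt [ 0.0032 -0.0016] F [-5.36 -8.21 11.64] w 0.185
[  0.4 -75.9]
```

View pics/s12.png

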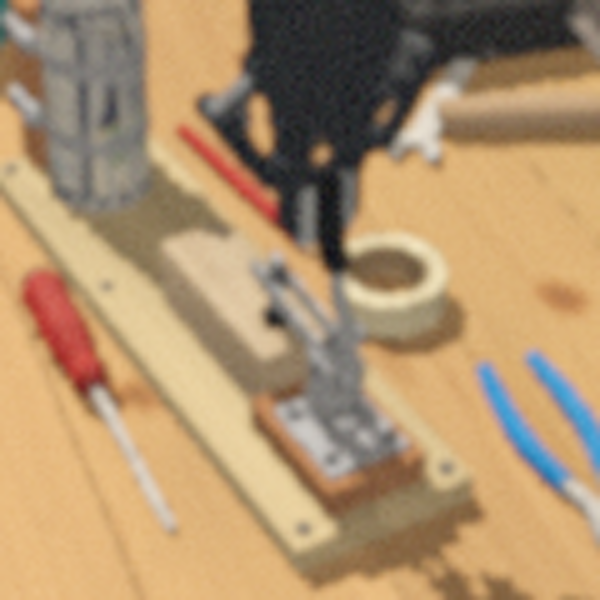

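Call:
arm_command([
  [0,0,0,0,3],
  [0,0,0,0,4],
  [0,0,-3,0,4],
  [0,0,-5,0,4],
  [0,0,0,0,4],
])

```text
clock: 15.5
position: [0.5301, -0.0804, 0.2325]
ee_rot: [[-0.204, 0.979, 0.008], [0.979, 0.204, 0.002], [-0.0, 0.008, -1.0]]
force: [0.7, 0.0, -0.4]
width: 0.471
```

```bash
python3 - <<'E'
from h import *
st();print(wj(bot.state()["position"]))
c,f=cam("side");crop(c,255,175,375,295,5,"s13.png")
for n,y,z in[("lock",-86,171),("-104",-104,174)]:
    u,v=proj(c,jw(0,y,z));print(n,(u-255)*5,(v-175)*5)
c,f=cam("wrist");crop(c,0,0,640,400,1.25,"w13.png")
for n,y,z in[("lock",-86,171),("-104",-104,174)]:
    u,v=proj(c,jw(0,y,z));print(n,u*1.25,v*1.25)
E
```

```text
t 15.5 p [ 0.5301 -0.0804  0.2325] ang 11.78 tilt [0.0082 0.0016] F [ 0.66  0.03 -0.36] w 0.471
[  2.8 -73.7]
lock 327.6055840753361 208.77860753735305
-104 346.65362395058935 222.47302238994791
lock 390.35086251136244 298.8983831059725
-104 390.3380594729862 333.46511322206754
```

View pics/s13.png

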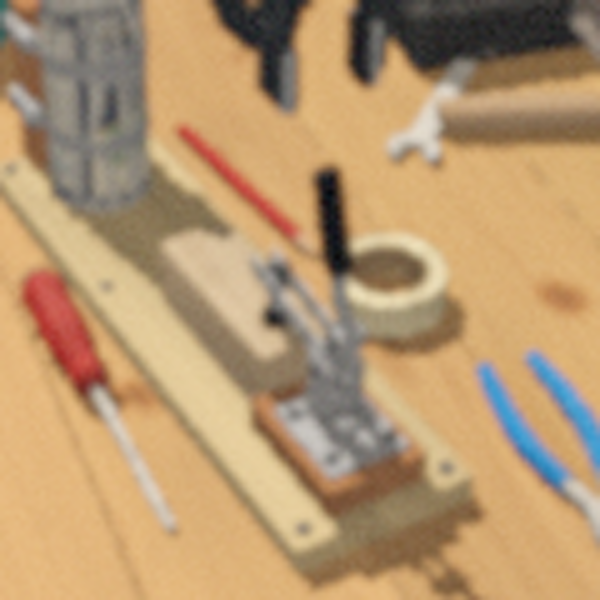

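View pics/w13.png

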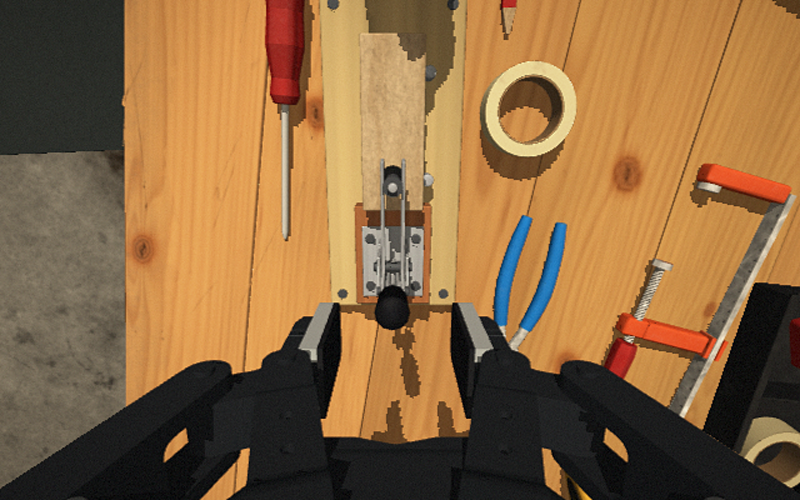

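```bash
python3 - <<'E'
from h import *
c,f=cam("side");c2,f=cam("wrist")
print("crop", [((proj(c,jw(0,-110,18+20))[0]-255)*5)])
for n,y,z,l in[("1.33",-129,169,12),("1.58",-104,174,-4),("dead",-89,173,-14),("lock",-86,171,-18)]:
    for s in(30,-30):
        X=jw(0,y+s*np.sin(np.radians(-l)),z+s*np.cos(np.radians(l)))
        u,v=proj(c,X);a,b=proj(c2,X);print(n,s,round((u-255)*5),round((v-175)*5),"wrist",round(a*1.25),round(b*1.25))
u,v=proj(c,jw(0,-36,63));print((u-255)*5,(v-175)*5)
crop(c,295,200,345,270,10,"s14.png");crop(c2,270,110,370,270,4,"w14.png")
E
```

```text
crop [np.float64(345.7284280781076)]
1.33 30 383 215 wrist 394 419
1.33 -30 365 297 wrist 394 338
1.58 30 346 171 wrist 394 362
1.58 -30 347 272 wrist 394 316
dead 30 324 154 wrist 394 319
dead -30 337 262 wrist 394 300
lock 30 319 153 wrist 394 306
lock -30 336 263 wrist 394 298
276.31960244883885 319.58600693144433
```

View pics/s14.png

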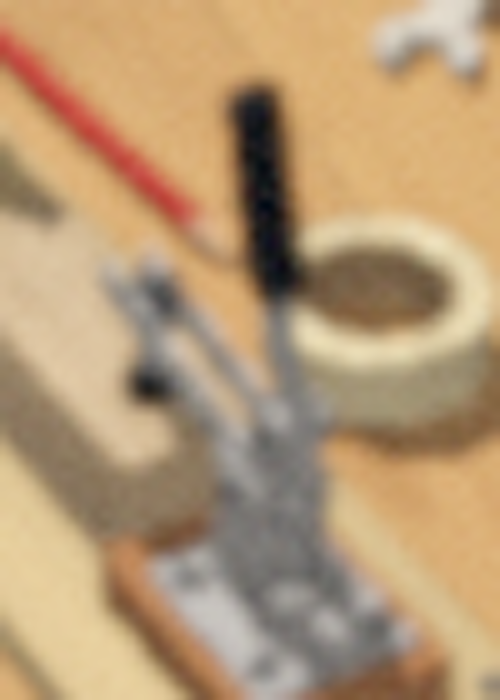

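View pics/w14.png

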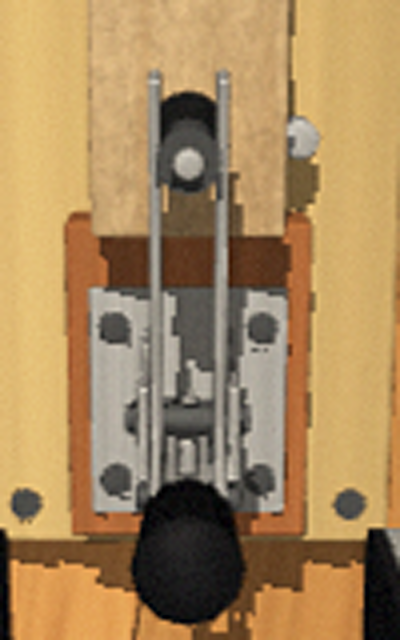

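```bash
python3 - <<'E'
from h import *
c,f=cam("side")
for n,X in [("blk near right",jw(-22.5,-60,63)),("blk near left",jw(-22.5,60,63)),("blk far left",jw(22.5,60,63)),("boardNR",jw(-56,-154,18)),("boardFR",jw(56,-154,18)),("cap",jw(0,190,217)),("riserNL",jw(-31,-60,38)),("riserNR",jw(-31,-122,38))]:
    u,v=proj(c,X);print(n,round((u-240)*5),round((v-150)*5))
crop(c,240,150,390,295,5,"s15.png")
E
```

```text
blk near right 338 482
blk near left 236 366
blk far left 303 343
boardNR 372 676
boardFR 552 598
cap 162 34
riserNL 324 522
riserNR 383 592
```

View pics/s15.png

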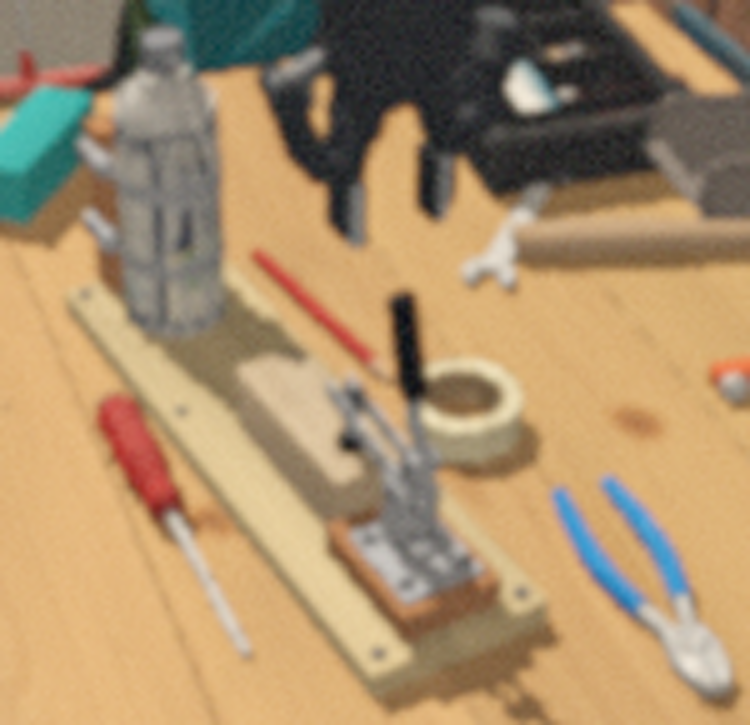

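Call:
arm_command([
  [-4.6,-0.25,-0.5,0,0],
  [0,0,0,0,0],
  [0,0,3.5,0,0],
  [0,0,3.5,0,0],
  [0,0,0,0,0],
])

```text
clock: 16.38
position: [0.5318, -0.1256, 0.1608]
ee_rot: [[-0.203, 0.979, -0.008], [0.979, 0.203, 0.001], [0.003, -0.007, -1.0]]
force: [-0.3, -0.2, 0.1]
width: 0.0
```

Call:
arm_command([
  [1,0,0,0,0],
  [0.5,0,0,0,0],
  [0.2,0,0,0,0],
  [0,0,0,0,0],
])

```text
clock: 16.88
position: [0.5319, -0.1133, 0.1653]
ee_rot: [[-0.201, 0.98, 0.005], [0.98, 0.201, -0.005], [-0.006, 0.004, -1.0]]
force: [1.8, -6.2, -1.1]
width: -0.001
```

```bash
python3 - <<'E'
from h import *
st();print(wj(bot.state()["position"]))
E
```

```text
t 16.88 p [ 0.5319 -0.1133  0.1653] ang 11.62 tilt [ 0.0047 -0.0048] F [ 1.82 -6.16 -1.14] w -0.001
[  -2.1 -106.3]
```

Call:
arm_command([
  [0.3,0,0,0,0],
  [0,0,0,0,0],
])

```text
clock: 17.12
position: [0.5316, -0.1118, 0.1655]
ee_rot: [[-0.201, 0.98, 0.006], [0.98, 0.201, -0.007], [-0.008, 0.004, -1.0]]
force: [2.2, -9.9, -3.1]
width: 0.001
```

Call:
arm_command([
  [0.3,0,0,0,0],
  [0,0,0,0,0],
])

```text
clock: 17.38
position: [0.5312, -0.1104, 0.1656]
ee_rot: [[-0.2, 0.98, 0.007], [0.98, 0.2, -0.009], [-0.01, 0.005, -1.0]]
force: [3.0, -13.1, -4.0]
width: -0.0
```

Call:
arm_command([
  [-1.5,0,0,0,0],
  [-1,0,0,0,0],
  [0,0,-4,0,0],
  [0,0,-6,0,0],
  [0,0,0,0,0],
])

```text
clock: 18.0
position: [0.5376, -0.1291, 0.2689]
ee_rot: [[-0.203, 0.979, 0.01], [0.979, 0.203, 0.0], [-0.002, 0.01, -1.0]]
force: [-0.2, -0.8, 0.1]
width: 0.0
```

```bash
python3 - <<'E'
from h import *
st();print(wj(bot.state()["position"]))
c,f=cam("wrist");crop(c,0,0,640,400,1.25,"w16.png")
for n,y,z,l in[("1.58",-104,174,-4),("dead",-89,173,-14),("lock",-86,171,-18)]:
    for s in(30,-30):
        X=jw(0,y+s*np.sin(np.radians(-l)),z+s*np.cos(np.radians(l)))
        a,b=proj(c,X);print(n,s,"wrist",round(a*1.25),round(b*1.25))
for X in [jw(-22.5,60,63),jw(22.5,60,63),jw(-22.5,-60,63),jw(-56,-154,18),jw(56,-154,18)]: print(np.round(np.array(proj(c,X))*1.25))
E
```

```text
t 18.0 p [ 0.5376 -0.1291  0.2689] ang 11.74 tilt [0.0105 0.0004] F [-0.17 -0.81  0.05] w 0.0
[   0.3 -122.9]
1.58 30 wrist 392 232
1.58 -30 wrist 391 218
dead 30 wrist 392 191
dead -30 wrist 391 203
lock 30 wrist 392 181
lock -30 wrist 391 201
[360. -29.]
[422. -28.]
[363. 142.]
[333. 242.]
[449. 242.]
```

View pics/w16.png

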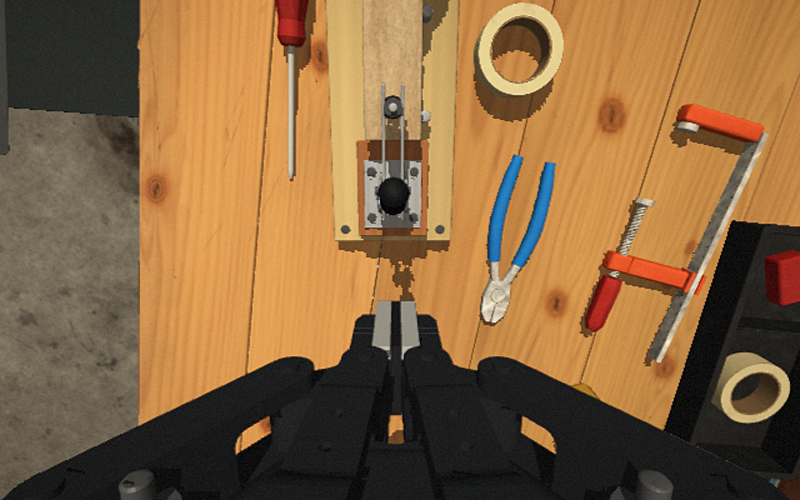

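Call:
arm_command([
  [5.2,0,-0.5,0,0],
  [5.2,0,0,0,0],
  [5.2,0,0,0,0],
  [5.2,0,0,0,0],
  [5.2,0,0,0,0],
])

```text
clock: 18.68
position: [0.4803, 0.1278, 0.2677]
ee_rot: [[-0.203, 0.979, -0.002], [0.979, 0.203, -0.0], [0.0, -0.002, -1.0]]
force: [0.3, -0.2, -0.1]
width: 0.003
```

Call:
arm_command([
  [2.6,0,0,0,0],
  [0,0,0,0,0],
  [0,0,0,0,0],
])

```text
clock: 19.05
position: [0.4764, 0.15, 0.2681]
ee_rot: [[-0.201, 0.98, -0.001], [0.98, 0.201, -0.001], [-0.001, -0.001, -1.0]]
force: [0.2, -0.2, -0.2]
width: -0.002
```

```bash
python3 - <<'E'
from h import *
st();print(wj(bot.state()["position"]))
c,f=cam("wrist");crop(c,0,0,640,400,1.25,"w17.png");print(np.array(proj(c,jw(0,190,217)))*1.25)
E
```

```text
t 19.05 p [0.4764 0.15   0.2681] ang 11.62 tilt [-0.0013 -0.001 ] F [ 0.22 -0.16 -0.17] w -0.002
[ -3.3 162.8]
[400.64184007 225.58464244]
```

View pics/w17.png

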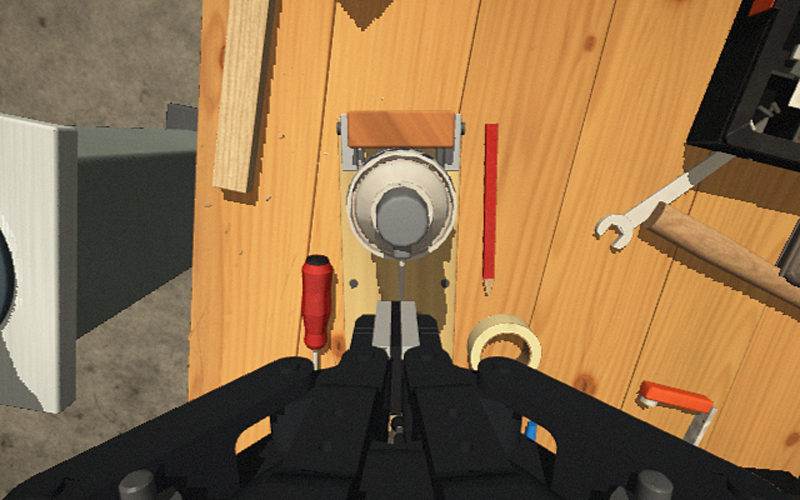

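Call:
arm_command([
  [2.75,0.4,0,0,0],
  [0,0,0,0,0],
  [0,0,3.5,0,0],
  [0,0,0,0,0],
])

```text
clock: 19.6
position: [0.4736, 0.1766, 0.2319]
ee_rot: [[-0.2, 0.98, -0.005], [0.98, 0.2, -0.003], [-0.002, -0.005, -1.0]]
force: [-0.1, 0.6, -0.0]
width: 0.001
```

```bash
python3 - <<'E'
from h import *
st();print(wj(bot.state()["position"]))
c,f=cam("side");crop(c,220,110,320,210,6,"s18.png")
E
```

```text
t 19.6 p [0.4736 0.1766 0.2319] ang 11.55 tilt [-0.0048 -0.0031] F [-0.12  0.64 -0.02] w 0.001
[ -0.7 189.4]
```

View pics/s18.png

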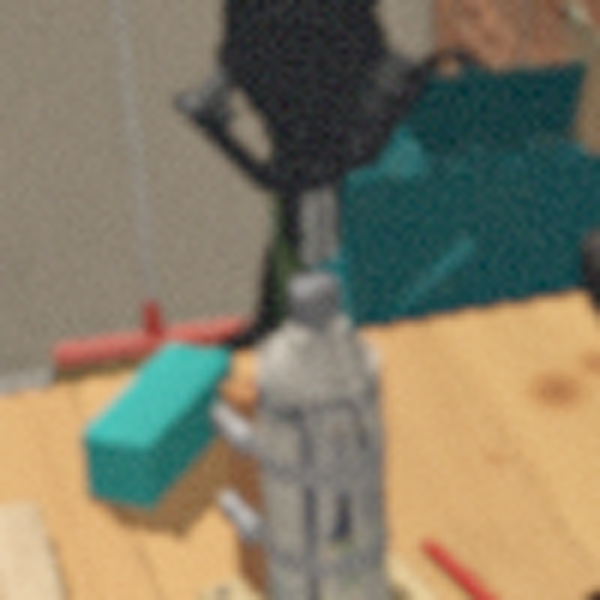

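Call:
arm_command([
  [0,0,1.0,0,0],
  [0,0,0.5,0,0],
  [0,0,0.5,0,0],
  [0,0,0.4,0,0],
  [0,0,0,0,0],
])

```text
clock: 20.27
position: [0.4753, 0.1789, 0.2109]
ee_rot: [[-0.203, 0.979, 0.0], [0.979, 0.203, 0.001], [0.0, 0.0, -1.0]]
force: [-3.0, -1.4, 8.9]
width: -0.0
```

Call:
arm_command([
  [0,0,0.2,0,0],
  [0,0,0,0,0],
  [0,0,0,0,0],
])

```text
clock: 20.65
position: [0.4754, 0.1789, 0.21]
ee_rot: [[-0.203, 0.979, 0.001], [0.979, 0.203, 0.001], [0.001, 0.001, -1.0]]
force: [-4.4, -1.5, 14.8]
width: -0.003
```

Call:
arm_command([
  [0,0,-1,0,0],
  [0,0,-2,0,0],
  [0,0,-4,0,0],
  [0,0,0,0,0],
])

```text
clock: 21.15
position: [0.4769, 0.1796, 0.2808]
ee_rot: [[-0.203, 0.979, 0.006], [0.979, 0.203, 0.004], [0.002, 0.006, -1.0]]
force: [-0.0, 0.1, -0.9]
width: -0.001
```

```bash
python3 - <<'E'
from h import *
st();print(wj(bot.state()["position"]))
plan(*jw(0,-75,272),np.degrees(TH),n=6)
E
```

```text
t 21.15 p [0.4769 0.1796 0.2808] ang 11.69 tilt [0.0059 0.0035] F [-0.01  0.14 -0.91] w -0.001
[  3.1 191.8]
6 [[-4.45, -0.06, 0.15, np.float64(0.0)], [-4.45, -0.06, 0.15, np.float64(0.0)], [-4.45, -0.05, 0.15, np.float64(0.0)], [-4.45, -0.05, 0.15, np.float64(0.0)], [-4.45, -0.05, 0.15, np.float64(0.0)], [-4.45, -0.05, 0.15, np.float64(0.0)]]
```

Call:
arm_command([
  [-5.5,-0.05,0,0,4],
  [-5.5,-0.05,0,0,4],
  [-5.5,-0.05,0,0,4],
  [-5.5,-0.05,0,0,4],
  [-5.0,-0.1,0,0,4],
])

```text
clock: 21.78
position: [0.5265, -0.0879, 0.2771]
ee_rot: [[-0.202, 0.979, -0.001], [0.979, 0.202, 0.0], [0.0, -0.001, -1.0]]
force: [1.5, 0.4, 0.2]
width: 0.463
```

Call:
arm_command([
  [-0.9,0,0,0,4],
  [0,0,0,0,4],
  [0,0,0,0,4],
])

```text
clock: 22.15
position: [0.5285, -0.0929, 0.2773]
ee_rot: [[-0.205, 0.979, -0.001], [0.979, 0.205, 0.001], [0.001, -0.001, -1.0]]
force: [-0.9, 0.6, 0.1]
width: 0.468
```

```bash
python3 - <<'E'
from h import *
st();print(wj(bot.state()["position"]))
plan(*jw(0,-87,230),np.degrees(TH),n=1)
c,f=cam("side");crop(c,220,120,370,270,5,"s19.png")
E
```

```text
t 22.15 p [ 0.5285 -0.0929  0.2773] ang 11.86 tilt [-0.0009  0.001 ] F [-0.93  0.58  0.07] w 0.468
[ -1.3 -85.6]
1 [[-0.14, 0.13, 4.73, np.float64(0.004)]]
```

View pics/s19.png

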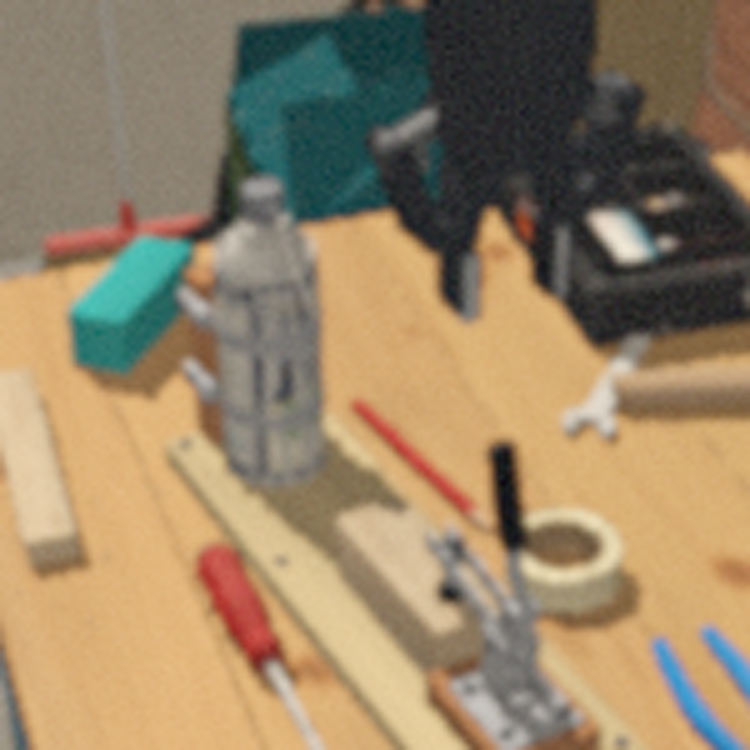

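Call:
arm_command([
  [-0.15,0.1,4,0.004,4],
  [0,0,4,0,4],
  [0,0,3,0,4],
  [0,0,1.5,0,4],
  [0,0,0,0,4],
])

```text
clock: 22.82
position: [0.5297, -0.0953, 0.1523]
ee_rot: [[-0.2, 0.98, -0.001], [0.98, 0.2, 0.0], [0.001, -0.001, -1.0]]
force: [1.4, 1.0, 0.8]
width: 0.469
```

Call:
arm_command([
  [0,0,0,0,1],
  [0,0,0,0,1],
  [0,0,0,0,1],
  [0,0,0,0,1],
], newtons=40)

```text
clock: 23.32
position: [0.5305, -0.0962, 0.1541]
ee_rot: [[-0.199, 0.98, 0.002], [0.98, 0.199, 0.001], [0.0, 0.002, -1.0]]
force: [-1.9, 0.2, 7.1]
width: 0.184
```

```bash
python3 - <<'E'
from h import *
st();print(wj(bot.state()["position"]))
E
```

```text
t 23.32 p [ 0.5305 -0.0962  0.1541] ang 11.46 tilt [0.0019 0.0006] F [-1.87  0.22  7.06] w 0.184
[  0.  -89.3]
```

Call:
arm_command([
  [-0.4,0,-0.2,0,1],
  [-0.75,0,-0.1,0,1],
  [-0.75,0,0,0,1],
  [-1.25,0,0.15,0,1],
  [0,0,0,0,1],
])

```text
clock: 23.95
position: [0.5365, -0.1265, 0.1539]
ee_rot: [[-0.198, 0.98, 0.0], [0.98, 0.198, 0.001], [0.001, 0.0, -1.0]]
force: [1.3, 4.3, -2.5]
width: 0.185
```

Call:
arm_command([
  [-1.25,0,0.35,0,1],
  [-1.35,0,0.6,0,1],
  [-1.25,0,0.8,0,1],
  [0,0,0,0,1],
])

```text
clock: 24.45
position: [0.5443, -0.1649, 0.1363]
ee_rot: [[-0.199, 0.98, 0.0], [0.98, 0.199, -0.0], [-0.0, 0.0, -1.0]]
force: [1.5, 3.8, -1.8]
width: 0.184
```

```bash
python3 - <<'E'
from h import *
st();print(wj(bot.state()["position"]))
c,f=cam("side");crop(c,255,175,375,295,5,"s20.png")
E
```

```text
t 24.45 p [ 0.5443 -0.1649  0.1363] ang 11.45 tilt [ 0.0004 -0.    ] F [ 1.54  3.77 -1.8 ] w 0.184
[  -0.3 -159.3]
```

View pics/s20.png

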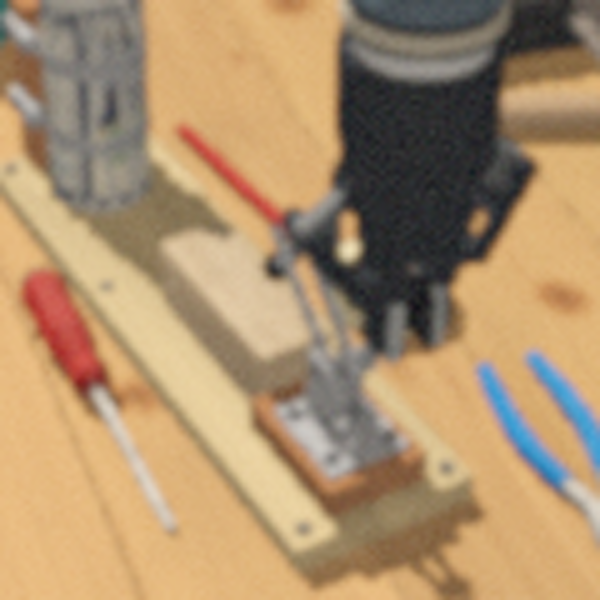

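Arm rising and the block still in place. Continuing the arc.

Call:
arm_command([
  [-0.9,0,0.9,0,1],
  [-0.8,0,1.1,0,1],
  [-0.6,0,1.15,0,1],
  [-0.4,0,1.25,0,1],
  [0,0,0,0,1],
])

```text
clock: 25.12
position: [0.5509, -0.1963, 0.093]
ee_rot: [[-0.196, 0.981, 0.005], [0.981, 0.196, -0.007], [-0.008, 0.003, -1.0]]
force: [2.8, -4.4, 3.2]
width: 0.183
```

Call:
arm_command([
  [-0.25,0,1.1,0,1],
  [0,0,1.1,0,1],
  [0.05,0,0.3,0,1],
  [0,0,0,0,1],
])

```text
clock: 25.62
position: [0.5519, -0.2009, 0.0689]
ee_rot: [[-0.195, 0.981, 0.008], [0.981, 0.195, -0.011], [-0.012, 0.005, -1.0]]
force: [4.4, -10.0, 2.0]
width: 0.186
```

```bash
python3 - <<'E'
from h import *
st();print(wj(bot.state()["position"]))
E
```

```text
t 25.62 p [ 0.5519 -0.2009  0.0689] ang 11.25 tilt [ 0.0075 -0.011 ] F [  4.38 -10.04   2.  ] w 0.186
[  -0.2 -196.1]
```

Call:
arm_command([
  [-0.4,0,0.3,0,1],
  [0,0,0.2,0,1],
  [0,0,0,0,1],
])

```text
clock: 26.0
position: [0.5519, -0.2011, 0.0633]
ee_rot: [[-0.197, 0.98, 0.004], [0.98, 0.197, -0.006], [-0.006, 0.003, -1.0]]
force: [4.0, -5.5, 2.8]
width: 0.18
```

Call:
arm_command([
  [0,0,0,0,3],
  [0,0,0,0,4],
  [0,0,0,0,4],
])

```text
clock: 26.38
position: [0.5495, -0.1967, 0.0621]
ee_rot: [[-0.199, 0.98, -0.002], [0.98, 0.199, 0.001], [0.001, -0.002, -1.0]]
force: [0.5, -0.1, -0.4]
width: 0.469
```

```bash
python3 - <<'E'
from h import *
st();print(wj(bot.state()["position"]))
E
```

```text
t 26.38 p [ 0.5495 -0.1967  0.0621] ang 11.47 tilt [-0.0018  0.0006] F [ 0.54 -0.12 -0.39] w 0.469
[  -1.6 -191.5]
```

Call:
arm_command([
  [0,0,-3,0,4],
  [0,0,-5,0,4],
  [-1,0,-5,0,4],
  [-2,0,-4,0,4],
  [0,0,0,0,4],
])

```text
clock: 27.0
position: [0.5576, -0.2292, 0.2363]
ee_rot: [[-0.196, 0.98, 0.007], [0.981, 0.196, -0.003], [-0.004, 0.006, -1.0]]
force: [-0.3, -0.7, -0.5]
width: 0.471
```

```bash
python3 - <<'E'
from h import *
st();print(wj(bot.state()["position"]))
c,f=cam("side");crop(c,220,120,370,290,4.5,"s21.png")
c,f=cam("wrist");crop(c,0,0,640,400,1.25,"w21.png")
print([np.round(np.array(proj(c,X))*1.25) for X in [jw(0,-189+29,81),jw(0,-189-29,97)]])
E
```

```text
t 27.0 p [ 0.5576 -0.2292  0.2363] ang 11.33 tilt [ 0.0066 -0.0027] F [-0.27 -0.71 -0.53] w 0.471
[  -0.3 -224.9]
[array([395., 144.]), array([395., 232.])]
```

View pics/s21.png

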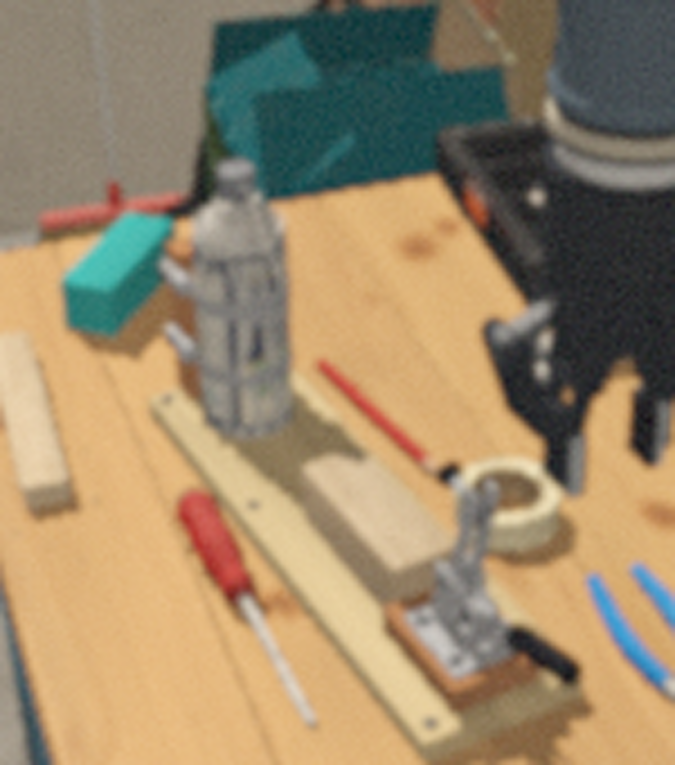

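View pics/w21.png

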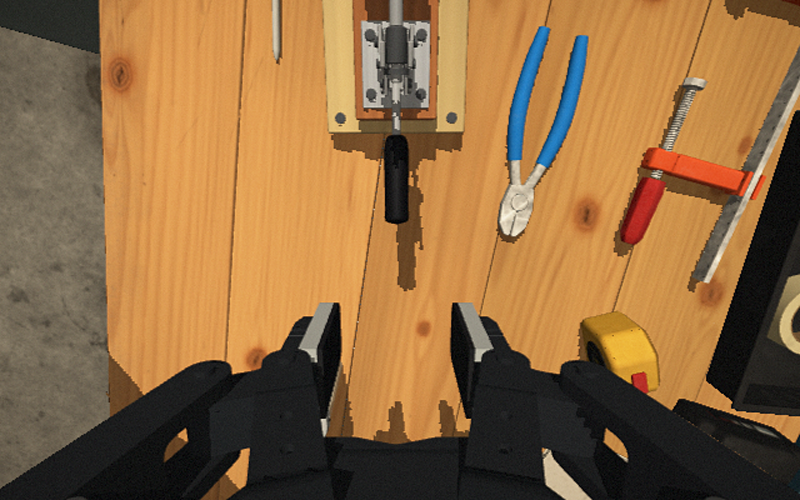

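```bash
python3 - <<'E'
from h import *
c,f=cam("side");crop(c,255,175,375,295,5,"s22.png")
a=cv2.imread("pics/s7.png").astype(int);b=cv2.imread("pics/s22.png").astype(int)
d=np.abs(a-b).sum(2)[:, :].clip(0,255).astype(np.uint8)
cv2.imwrite("pics/d22.png",np.hstack([d]))
c,f=cam("top");crop(c,160,130,480,290,2.5,"t22.png")
t0=cv2.imread("pics/top0.png").astype(int);t1=c["image"][:,:,::-1].astype(int);print((np.abs(t0-t1).sum(2)>60)[165:290,165:240].sum())
E
```

```text
2198
```

View pics/d22.png

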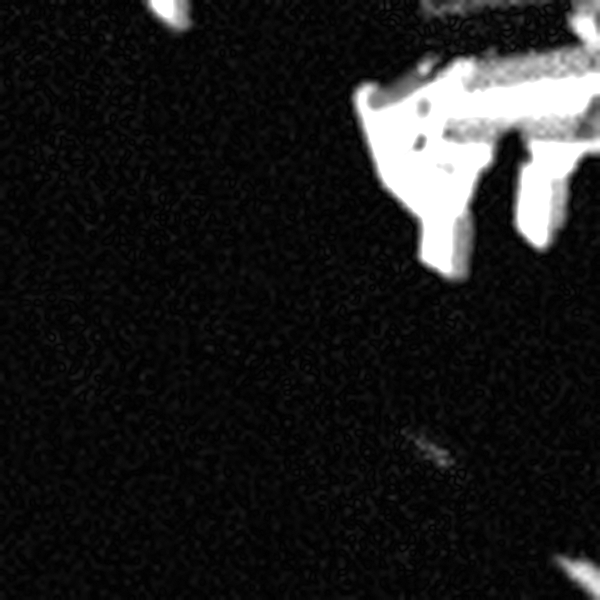

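View pics/t22.png

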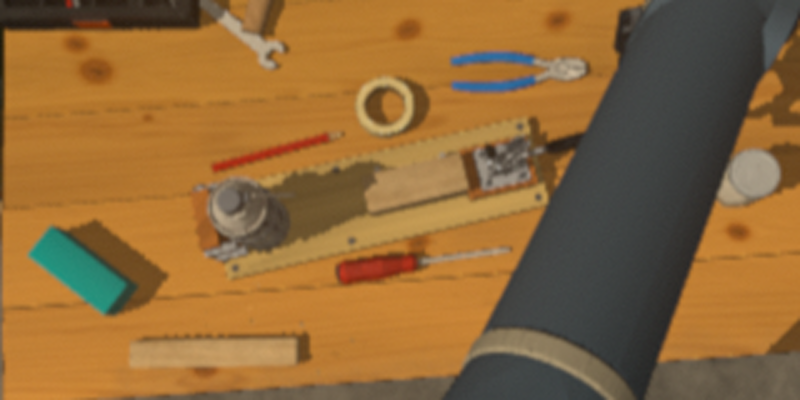

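```bash
python3 - <<'E'
from h import *
st();print(bot.hand_in())
E
```

```text
t 27.2 p [ 0.5554 -0.2252  0.2311] ang 11.52 tilt [-0.0031  0.0015] F [-0.23  0.04  0.1 ] w 0.467
the job is handed in; nothing more can be done
None
```

The job is done and handed in at about 27 s; hand-in reports no verdict.

- **Block:** I laid the pine block in the nest, pushed by feel against both pins and the riser.
- **Clamp:** I swung the handle over until it locked and took the hand off. I then checked it with a 13 N push, and it held against its stop.
- **Spray:** With the block clamped, I pressed the cap about 7 mm, to its stop (14.8 N at z 0.210 m), and let it up.
- **Opening:** I swung the handle back so the clamp is fully open, and lifted the arm clear.

**Last checks:**
- A side-view difference against the picture taken just after placing shows the block and the open clamp arm unchanged. The handle differs by less than a pixel.
- The top view shows the jar, tape, screwdriver, pliers, pencil and strip where they started, judged by eye.
- The robot touches nothing; the wrist force is about 0.

**Disagreements:**
- My pixel estimates of the locked handle fell between dead centre and the stop. I relied on the 13 N push and the handle staying put with the hand off.
- The wrist and top cameras differed by up to 5 mm on the block's first position. Contact with the pins and riser settled its final position.

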